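Re-hang the lift-off glass door of a candle display case

ROBOT

A 7-joint arm with a two-finger parallel gripper is mounted at the origin on a cart in front of the work surface, level with it; the furniture and walls round the work are solid. World frame = base frame: x ahead of the robot, y to its left, z up, the work surface at z = 0. Lengths are in m, angles in rad, forces in N, time in s.
With the tool pointing down it reaches from about 0.4 to 0.875 m from the base axis. Payload 4.4 kg.
Tool frame: the origin (TCP) lies on the centre line of the jaws, within the pads' length; the fingertips stand r.tips_ahead ahead of it and the grasp point (between the pads) lies 11 mm behind it (r.tips_ahead is the distance from the TCP to the fingertips, in m); x points along the fingers, y is the direction in which the jaws open and shut, and the axes are right-handed (so a half turn about x gives the same grasp; the last joint's range is limited). The gripper opens to 85 mm and grips with 20 to 120 N. Pads are 22 mm wide; open, the fingers measure 114 mm over their backs; the gripper's body (76 mm by 85 mm) begins 54 mm behind the grasp point. The pads swing forward as they close: fully open they stand 13 mm farther back than shut.
Start: joints at [1.227, 0.628, 0.038, 1.517, -0.027, 0.996, -0.02], TCP at [0.178, -0.625, 0.239] pointing down, gripper open.
Joint ranges: [-3.06, 3.06], [-0.37, 2.12], [-1.25, 1.32], [0.18, 2.47], [-1.1, 4.24], [0.23, 1.98], [-2.94, 2.94]. Speed limits (rad/s): [2.57, 2.57, 3.14, 3.14, 3.14, 3.14, 3.14].

INTERFACE

Orientations are given as a unit quaternion [w, x, y, z].
In Python, from bench import r gives the robot as it stands.
- The arm moves only by the tool step_arm, never from a script. Its argument "plan" is a list of rows, each a list of 7 numbers: the finger opening in m, from 0 to 0.0854, then the shift along the world's x, y, z in m, then the turn, a rotation vector about the world's x, y, z in rad. In form: [[jaw, tx, ty, tz, wx, wy, wz], ...]. A call has 1 to 5 rows; each row is the pose to reach, as a shift and turn from the pose measured when the call began; what a row does not reach only later rows make up. A row lasts 1/10 s, in which the tool goes at most 50 mm and 8.59 degrees, less where a joint would pass 70% of its speed; a pose out of reach is approached as far as the arm can. A call with a gripper value outside its range is refused whole. The fingers move at their own pace and stop on an object; "squeeze" is the grip in N (left out, the last holds). Time passes only in rows, so rows that repeat a pose let the fingers close. It gives the time, the measured TCP pose, the force and the opening at its end, in the units of the state.
- r.sense(): the state, without advancing time (a new reading comes with each control period).
- r.capture(name): name is "side" or "top"; returns a dict with "frame" (420x560x3 uint8, red, green, blue), "fovy" (degrees; the focal length in pixels is half the picture's height over the tangent of half this angle, whatever the lens; pixels are square), "cx", "cy" (the principal point, pixels), "dist" ([k1, k2, p1, p2, k3] as OpenCV has them; the pictures are not rectified), "cam_to_world" (4x4, takes a point from camera to world coordinates). Camera axes: x right, y down, z forward; pixel columns grow to the right and rows downward; lengths in m; the calibration is good to about 2 mm. A picture is of the moment at which its call begins. There is no depth.
- r.finish_job(): hands the job in, once; it reports no verdict.
Trained networks look in a picture, given as the dict that the camera call returned (one of the last four; its "shot" number tells which), for a name from the list of things; names that differ only in an ending like _2 or _b are one class to them, and where a whole thing is asked for, a point or a joint stands for the part that bears it (a point fixed in the world has none). Each returns a list of dicts, best first, with "conf" (0 to 1); they miss things now and then, are a little off and sometimes report something else, mostly with a low value. They report only what shows in the picture. A call takes as long as a camera call.
- r.spot_in(target, picture): "point" ([column, row] in pixels, amid what is visible of it).
The state is a dict: "time_s": time; "q": joint angles; "dq": joint speeds; "joint_efforts": joint torques, N m; "eef_pos": TCP position; "tool_rot": TCP orientation; "force": force on the tool from outside, world axes, zero at the start; "moment": the same for the moment, N m; "grip_width": opening from 0.0 (shut) to 1.0 (fully open).
Only numpy, scipy, OpenCV 4.12 (cv2) and the standard library are available. Lean on these libraries where they do the work, as an engineer would, in place of code of your own. Each camera call takes 0.05 s, during which the arm holds its last target.

TASK

Lift the glazed brass door out of the slotted walnut stand and hang it back on the small display case: hold it standing open, feel for the two upright pins (their strip is adjustable, so they are a few millimetres off centre) and lower the door until both its knuckles have dropped fully home over both pins. Then let go and swing the door gently shut against the rubber bumpers. Be gentle: pushes up to 10 newtons are fine, but all the contact forces between door and case together must never pass 50 newtons; and leave the candles, tins and card boxes where they are.

Things in the scene. Friction and masses are not known exactly. Their poses are not given: they have to be found in the camera images.
- case: Display case, walnut and glass, 120 deep (x) x 200 wide (y) x 165 high (z) mm; fixed. Origin at the centre of its underside, z up; the open front looks along its -x, at x = -60 mm. A walnut stile at the left (+y) of the front carries the brass pin strip. Two open candles stand inside.
- case_bumper (a point): Face of the lower of two rubber bumpers on the case front, 7 mm proud of it, 74 mm to case -y, 40 mm above the underside (the other is 95 mm higher); axes as the case. The shut door's inner face rests against them.
- case_pins (a point): Fixed point on the case: foot of the LOWER pin if the strip were at mid adjustment (12 mm in front of the front, 80 mm to case +y, 38 mm above the underside); axes as the case. The strip is clamped through slotted holes: both real pins stand together up to 8 mm to either side of this, along case y only. That offset is not measured: feel or look for it. The strip holds still under load.
- case_pins_up (a point): The same nominal point for the UPPER pin, exactly 75 mm above the lower. The pins are steel, 6 mm thick, vertical, on one line, with tips chamfered by 0.8 mm; each stands 15 mm above its foot, which is a brass shoulder 11 mm across. The space to the case's +y side and to the front of the pins is free.
- door_mid (a point): Centre of the door panel: brass frame with glass, 159 wide (y) x 135 high (z) x 10 mm thick (x), 0.14 to 0.24 kg, loose, upright in the stand at first. Door axes: z up, hinge edge at +y, outer face to -x (a small knob near its free edge stands 16 mm proud). Shut = axes agree with the case's; open at 90 degrees = turned -90 degrees about z (free edge to case -x, outer face to case +y).
- door_top (a point): Middle of the door's top rail, 10 mm below its top edge and 57.5 mm above door_mid; axes as the door. The solid rail is 20 mm high, 10 mm thick: grip it from above, anywhere along it.
- door_hinge (a point): On the door's hinge axis, at the lower end of the lower knuckle: 88.5 mm to +y of door_mid, 45.5 mm below it; axes as the door. Two brass knuckles, 13 mm outside, 8 mm bore right through, 16 mm high; the upper starts exactly 75 mm above this. Fully home, they sit on the shoulders: this point is at the lower pin's foot and the door's bottom edge 16 mm above the table.
- door_free (a point): Middle of the door's free edge, 79.5 mm to -y of door_mid; axes as the door. The hung door swings freely on smooth waxed pins; at rest on the pins its weight alone makes up to 8 N of contact force in all.
- stand: Slotted walnut stand, 60 x 110 x 34 mm, fixed; origin at the centre of its underside, groove along its y, 12 mm wide, its floor 10 mm above the table; the door stands in it, 24 mm deep. Between stand and case a fixed walnut plinth, 195 mm high, reaches forward to x = 0.50, y = -0.02 m of the robot base: carry the door round or over it.
- tester_a: Open candle in a glass, 67 mm wide, 74 mm high, inside the case; origin at the centre of its underside (as for all the bystanders). Leave alone.
- tester_b: Second open candle inside the case, same size. Leave alone.
- tester_c: Open candle at the left of the table, same size. Leave alone.
- wax_tin: Flat brass-coloured tin, 61 x 88 x 22 mm, at the front of the table. Leave alone.
- cards_a: Clear flat card box, 65 x 92 x 19 mm, right. Leave alone.
- cards_b: Clear flat card box, 65 x 92 x 19 mm, left. Leave alone.
- jar_a: Lidded candle jar, 69 mm wide, 82 mm high, left. Leave alone.
- jar_b: Lidded candle jar, same size, left, behind the other. Leave alone.
- door: The same door; its origin lies on the hinge axis at the level of the bottom edge, 22 mm below door_hinge; axes as above.

How it is judged:
By the outcome, as a careful person would: the job done as asked, in the order asked, and still so for the second after the job is handed in, with the robot touching nothing.
It also fails if it takes over 67 s, if anything falls off the work surface, if the arm or the gripper's body presses on something with over 40 N, if the wrist force passes 120 N, or if a joint passes its speed limit or range.

## Working session

There is one attempt and no reset: what is moved stays moved. The work goes in short steps, Python scripts to look and compute and a tool call to move; the robot and the scene stay as the last step left them, time stands still between calls to the robot, and variables do not carry over. Pictures are saved under pics/ and viewed, and the job is handed in when it is done.

Besides the shell and the picture viewer there is one more tool, called after ">>>" as name(argument=value, ...) on one line, values as JSON. step_arm: Moves the arm, as the interface text tells. Its arguments: {"type":"object","properties":{"plan":{"type":"array"},"squeeze":{"type":"number"}},"required":["plan"]}

```bash
ls; mkdir -p pics
python3 - <<'E'
from bench import r
import cv2
s=r.sense(); print(s); print(r.tips_ahead)
for n in ("side","top"):
    c=r.capture(n); cv2.imwrite(f"pics/{n}0.png",cv2.cvtColor(c["frame"],cv2.COLOR_RGB2BGR))
    print({k:v for k,v in c.items() if k!="frame"})
    for t in ["case","door","door_mid","door_top","door_hinge","door_free","stand","case_pins","case_bumper"]:
        try: print(t,[(x["point"],x["conf"]) for x in r.spot_in(t,c)][:3])
        except Exception as e: print(t,e)
E
```

```text
pics
{'time_s': 0.0, 'q': array([ 1.2272488 ,  0.62939011,  0.03843875,  1.51839632, -0.02697902,
        0.99630434, -0.01997049]), 'dq': array([ 8.45386161e-05, -7.77373969e-05,  1.56505533e-03, -9.85478938e-04,
        2.12105495e-03, -2.11601743e-04, -4.12331013e-04]), 'joint_efforts': array([ 2.62693648e-04, -5.63400471e+01,  1.22667052e+00, -1.93443525e+01,
        1.11372652e-02,  1.05455230e-02, -1.52265869e-06]), 'eef_pos': array([ 0.17807331, -0.62447474,  0.23835148]), 'tool_rot': array([-0.09720725, -0.7001841 , -0.09858917,  0.70040927]), 'force': array([ 0.75437856,  0.65778594, -0.37611949]), 'moment': array([0.061662  , 0.01022222, 0.01352938]), 'grip_width': 0.9992971925058503}
0.008
{'fovy': 42.57694752674821, 'cx': 282.9610298535912, 'cy': 206.22734671537623, 'dist': array([0.02368783, 0.        , 0.        , 0.        , 0.        ]), 'cam_to_world': array([[-0.89529768, -0.18816128,  0.4037789 , -0.14081125],
       [-0.44546531,  0.38151985, -0.80994028,  1.34389299],
       [-0.00165027, -0.90500715, -0.42539316,  0.79639887],
       [ 0.        ,  0.        ,  
[... 468 characters left out ...]
': 208.94725241540584, 'dist': array([0.00198209, 0.        , 0.        , 0.        , 0.        ]), 'cam_to_world': array([[-0.02150966, -0.99822843,  0.05547366,  0.43857995],
       [-0.99974572,  0.02110033, -0.00795406,  0.00217103],
       [ 0.00676945, -0.05563065, -0.99842847,  1.6921084 ],
       [ 0.        ,  0.        ,  0.        ,  1.        ]]), 'shot': 2}
case [([362.2, 190.2], 0.56)]
door [([219.5, 237.7], 0.58)]
door_mid []
door_top [([218.0, 236.1], 0.51)]
door_hinge [([223.0, 241.2], 0.66)]
door_free [([221.0, 237.9], 0.89)]
stand [([226.2, 241.7], 0.72)]
case_pins [([362.5, 190.3], 0.88), ([220.6, 240.3], 0.39)]
case_bumper [([363.5, 191.6], 0.79), ([219.5, 236.8], 0.66)]
```

View pics/side0.png

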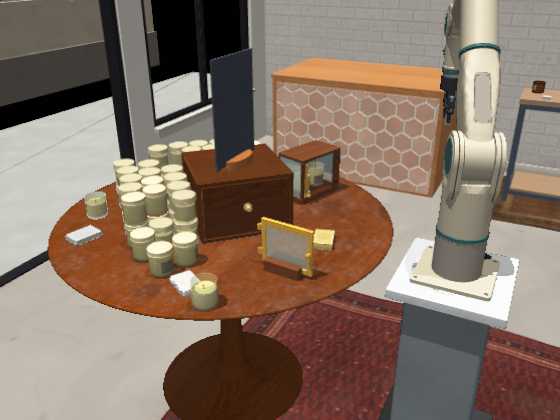

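View pics/top0.png

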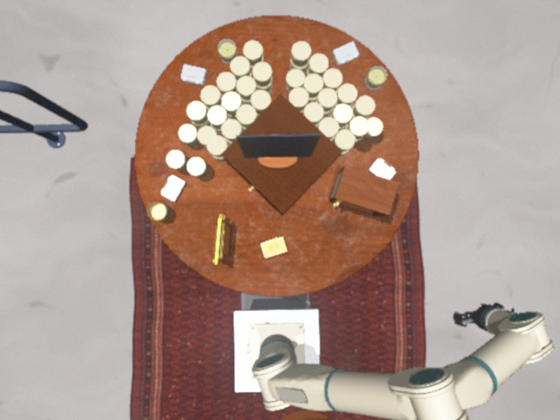

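The side view shows the door in its stand around (287,247), with the case behind it at (310,170). The top view shows the door at (220,240) and the case at (365,192), with the pin strip near (337,195). I'll enlarge both.

```bash
cat > h.py <<'E'
import numpy as np, cv2
def K(c):
    h,w=c["frame"].shape[:2]; f=h/2/np.tan(np.radians(c["fovy"])/2)
    return np.array([[f,0,c["cx"]],[0,f,c["cy"]],[0,0,1.]])
def proj(c,P):
    T=np.linalg.inv(c["cam_to_world"]); P=np.atleast_2d(np.array(P,float))
    return cv2.projectPoints(P,cv2.Rodrigues(T[:3,:3])[0],T[:3,3],K(c),np.array(c["dist"]))[0].reshape(-1,2)
def ray(c,uv):
    u=cv2.undistortPoints(np.array(uv,float).reshape(-1,1,2),K(c),np.array(c["dist"])).reshape(-1,2)
    d=np.c_[u,np.ones(len(u))]@c["cam_to_world"][:3,:3].T
    return c["cam_to_world"][:3,3],d
def atz(c,uv,z):
    o,d=ray(c,uv); z=np.broadcast_to(z,len(d)); return o+d*((z-o[2])/d[:,2])[:,None]
def crop(c,x0,y0,x1,y1,k,name,pts=None,axes=True):
    im=cv2.cvtColor(c["frame"],cv2.COLOR_RGB2BGR)[y0:y1,x0:x1]
    im=cv2.resize(im,None,fx=k,fy=k,interpolation=cv2.INTER_CUBIC)
    for p in ([] if pts is None else pts):
        q=(int((p[0]+.5-x0)*k),int((p[1]+.5-y0)*k)); cv2.circle(im,q,2,(255,0,255),-1)
    for x in range(x0-x0%10+10,x1,10): cv2.putText(im,str(x),((x-x0)*k,8),0,.3,(255,255,255)); cv2.line(im,((x-x0)*k,9),((x-x0)*k,14),(255,255,255))
    for y in range(y0-y0%10+10,y1,10): cv2.putText(im,str(y),(0,(y-y0)*k),0,.3,(255,255,255)); cv2.line(im,(20,(y-y0)*k),(25,(y-y0)*k),(255,255,255))
    cv2.imwrite(name,im)
def box(lo,hi):
    return [(x,y,z) for x in (lo[0],hi[0]) for y in (lo[1],hi[1]) for z in (lo[2],hi[2])]
E
python3 - <<'E'
from bench import r
from h import *
import pickle
s=r.capture("side"); t=r.capture("top")
pickle.dump((s,t),open("c0.pkl","wb"))
crop(s,250,210,330,285,8,"pics/s_door.png")
crop(s,270,130,350,205,8,"pics/s_case.png")
crop(t,195,200,255,275,8,"pics/t_door.png")
crop(t,320,155,410,230,8,"pics/t_case.png")
E
```

```text
(no output)
```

View pics/s_door.png

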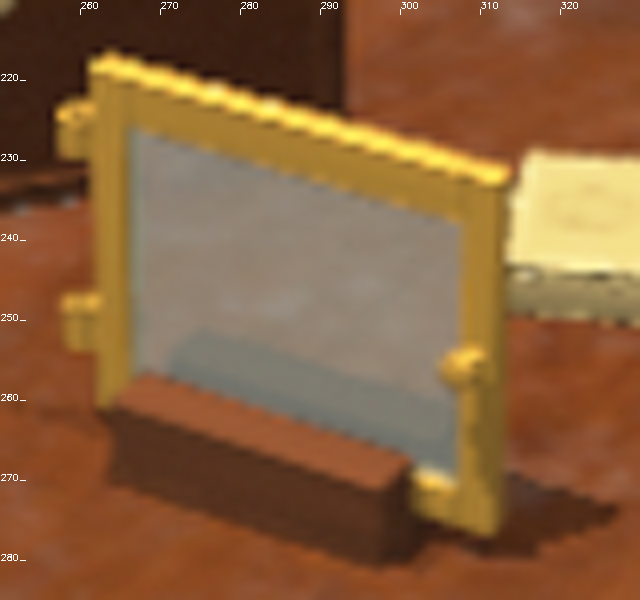

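View pics/s_case.png

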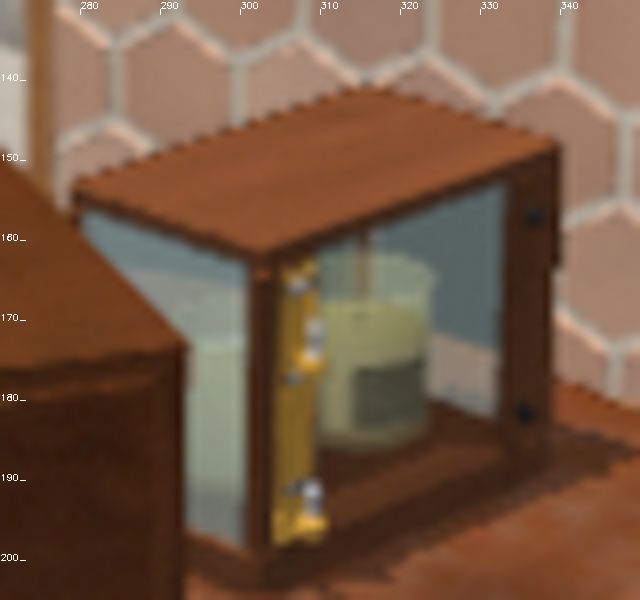

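View pics/t_door.png

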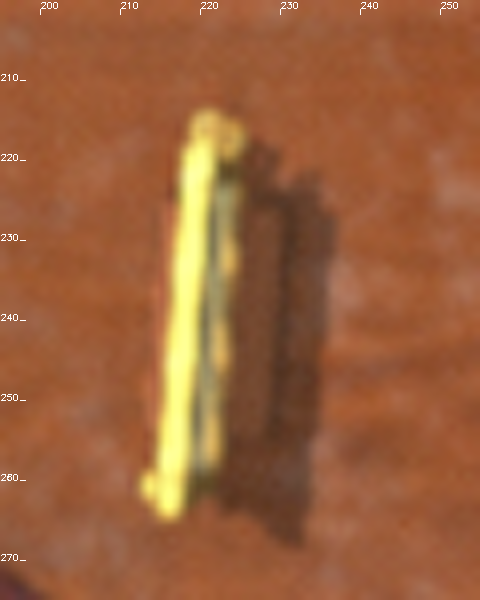

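View pics/t_case.png

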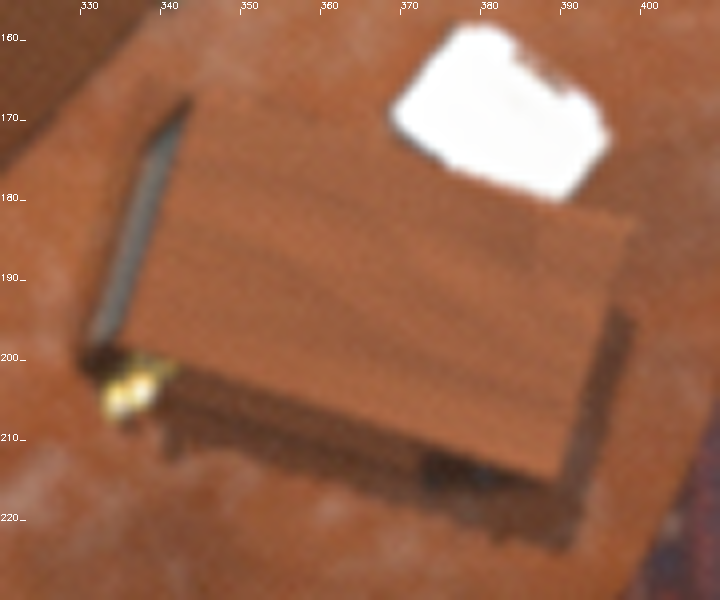

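The pictures show the door's hinge edge pointing to world +x and its knob to +y. The case is yawed about -17°, and the strip and both pins show at (305..309,163..197) in the side view. Next I'll fit both poses from corner pixels.

```bash
cat > fit.py <<'E'
from h import *
import pickle
from scipy.optimize import least_squares
s,t=pickle.load(open("c0.pkl","rb"))
def W(p,P):
    P=np.atleast_2d(P); c,q=np.cos(p[2]),np.sin(p[2])
    return np.c_[p[0]+c*P[:,0]-q*P[:,1],p[1]+q*P[:,0]+c*P[:,1],P[:,2]]
S=lambda x,y:(270+x/8-.5,130+y/8-.5)
T=lambda x,y:(320+x/8-.5,155+y/8-.5)
case_s=[((-60,100,165),S(262,258)),((-60,-100,165),S(558,148)),((60,100,165),S(75,188)),((60,-100,165),S(372,88)),((-60,-100,0),S(552,468))]
case_t=[((60,100,165),T(190,97)),((60,-100,165),T(632,222)),((-60,-100,165),T(558,480)),((-60,100,165),T(118,345))]
S=lambda x,y:(250+x/8-.5,210+y/8-.5)
T=lambda x,y:(195+x/8-.5,200+y/8-.5)
# door_mid frame; z world = bottom .010
door_s=[((-5,79.5,145),S(93,75)),((-5,-79.5,145),S(500,187)),((-5,-79.5,10),S(490,538)),((-5,79.5,10),S(97,408))]
door_t=[((-5,79.5,145),T(183,135)),((5,79.5,145),T(213,135)),((-5,-79.5,145),T(155,515)),((5,-79.5,145),T(186,517))]
def res(p,a,b):
    ra=proj(s,W(p,np.array([x[0] for x in a])/1e3))-np.array([x[1] for x in a]) if a else np.zeros((0,2))
    rb=proj(t,W(p,np.array([x[0] for x in b])/1e3))-np.array([x[1] for x in b]) if b else np.zeros((0,2))
    return np.r_[ra,rb]
def fit(p0,a,b): return least_squares(lambda p:res(p,a,b).ravel(),p0,x_scale=[.01,.01,.1]).x
if __name__=="__main__":
    np.set_printoptions(precision=4,suppress=True)
    for nm,p0,a,b in (("case",[.65,-.3,-.3],case_s,case_t),("door",[.4,.2,-1.66],door_s,door_t)):
        for l,(aa,bb) in {"both":(a,b),"side":(a,[]),"top":([],b)}.items():
            p=fit(p0,aa,bb); print(nm,l,p,np.degrees(p[2])); 
            if l=="both": print(res(p,a,b).round(1).tolist())
        pb=fit(p0,a,b)
        if nm=="case": pc=pb
        else: pd=pb
    pts=lambda c:np.r_[proj(c,W(pc,np.array(box((-60,-100,0),(60,100,165)))/1e3)),proj(c,W(pc,np.array([(-72,80+d,z) for d in(-8,0,8) for z in (38,53,113,128)]+[(-67,-74,40),(-67,-74,135)])/1e3))]
    pts2=lambda c:proj(c,W(pd,np.array(box((-5,-79.5,10),(5,79.5,145))+[(0,88.5,z) for z in (32,48,107,123)])/1e3))
    crop(s,250,210,330,285,8,"pics/o_s_door.png",pts2(s)); crop(s,270,130,350,205,8,"pics/o_s_case.png",pts(s))
    crop(t,195,200,255,275,8,"pics/o_t_door.png",pts2(t)); crop(t,320,155,410,230,8,"pics/o_t_case.png",pts(t))
    a=cv2.imread("pics/o_s_door.png");b=cv2.imread("pics/o_s_case.png");cv2.imwrite("pics/oA.png",cv2.resize(np.hstack([a,b]),None,fx=.625,fy=.625,interpolation=cv2.INTER_AREA))
    print(proj(s,W(pc,np.array([(-72,80+d,z) for d in(-8,0,8) for z in (38,53,113,128)])/1e3)).tolist())
E
python3 fit.py
```

```text
case both [ 0.5829 -0.3214 -0.3119] -17.87043048046447
[[1.0, -0.8], [1.5, -1.1], [-1.0, -0.4], [-0.4, -0.8], [0.3, 1.2], [-0.0, -1.3], [-0.1, -0.6], [-0.2, 0.2], [-0.7, 0.6]]
case side [ 0.5828 -0.3185 -0.3139] -17.985220084720567
case top [ 0.582  -0.3222 -0.3101] -17.76489256161485
door both [ 0.4192  0.199  -1.6614] -95.19149795147895
[[-0.5, -1.0], [-0.0, -0.7], [0.1, -0.1], [-0.1, 0.2], [0.3, 1.1], [-0.6, 1.3], [0.3, -0.7], [-0.7, -0.8]]
door side [ 0.4181  0.2007 -1.6683] -95.58572431399692
door top [ 0.4201  0.1985 -1.6572] -94.94854980606486
[[310.6953829523393, 194.17247430478469], [310.7833772850752, 190.20813370864764], [311.1422213880349, 174.07412839852233], [311.2336925800572, 169.96984955402974], [309.15781972645647, 194.84465397621983], [309.2407567280197, 190.8716332045292], [309.57899693156713, 174.70157588390214], [309.6652212543071, 170.58793927160812], [307.6117412329273, 195.52055631699773], [307.68956481193203, 191.53881746618862], [308.0069704430208, 175.33254661688025], [308.0878885997056, 171.20950926036792]]
```

View pics/o_s_case.png

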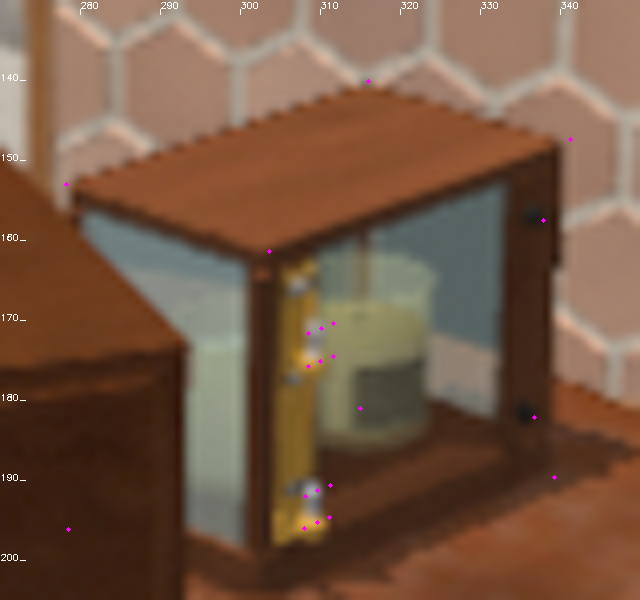

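View pics/o_s_door.png

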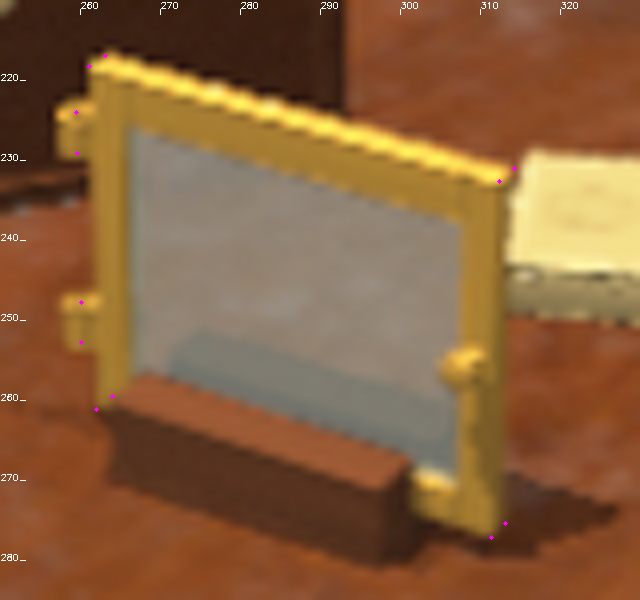

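View pics/o_t_door.png

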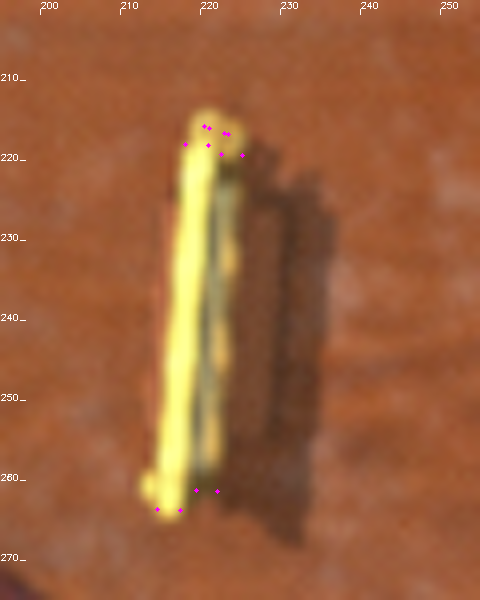

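View pics/o_t_case.png

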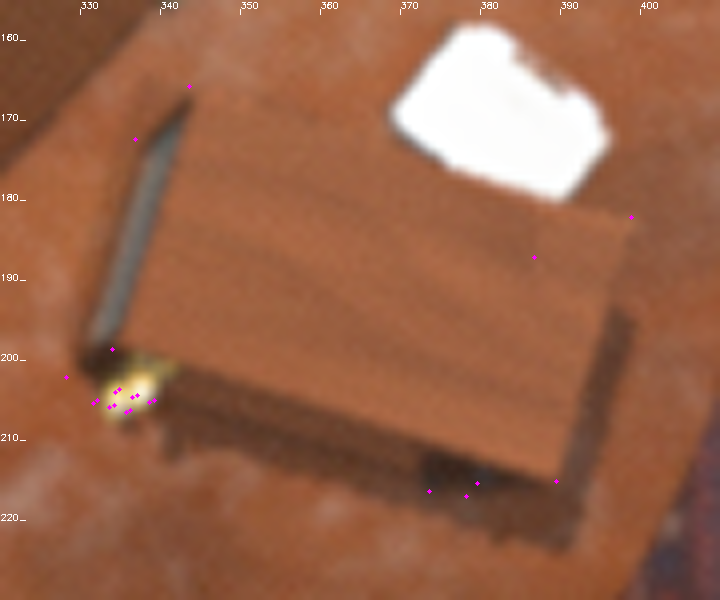

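```bash
cat > fit2.py <<'E'
from fit import *
S=lambda x,y:(270+x/8-.5,130+y/8-.5)
T=lambda x,y:(320+x/8-.5,155+y/8-.5)
bs=[((-67,-74,135),S(536,217)),((-67,-74,40),S(526,413))]
def f(q,full=False):
    p=q[:3]; m=lambda L:[((x if x<0 else q[4]*1e3 if z else x, y*q[3] if abs(y)>99 else y,z),u) for (x,y,z),u in L]
    r_=np.r_[res(p,m(case_s+bs),m(case_t))]
    return r_ if full else r_.ravel()
q=least_squares(f,[.58,-.32,-.31,1,.06],x_scale=[.01,.01,.1,.05,.01]).x
print(q,np.degrees(q[2])); print(f(q,1).round(1).tolist())
g=lambda p:f(np.r_[p,1,.06])
q=least_squares(g,[.58,-.32,-.31],x_scale=[.01,.01,.1]).x
print(q,np.degrees(q[2])); print(f(np.r_[q,1,.06],1).round(1).tolist())
E
python3 fit2.py
```

```text
[ 0.58599253 -0.32243956 -0.30899941  0.99580773  0.05327027] -17.704362312769668
[[0.5, -1.1], [0.8, -1.3], [-0.2, -0.2], [0.2, -0.6], [-0.4, 0.9], [0.2, 0.2], [0.4, 0.3], [-0.3, -0.3], [-0.5, 0.3], [-0.0, -0.8], [-0.2, -0.2]]
[ 0.58360912 -0.32140836 -0.30995101] -17.758884825299596
[[0.9, -0.8], [1.4, -1.1], [-1.2, -0.4], [-0.6, -0.9], [0.1, 1.1], [0.7, 0.4], [0.9, 0.5], [-0.1, -1.5], [-0.1, -0.8], [-0.2, -0.0], [-0.6, 0.5]]
```

Run:
```python
from bench import r
import numpy as np
from scipy.spatial.transform import Rotation as R
s=r.sense(); q=s["tool_rot"]; M=R.from_quat([q[1],q[2],q[3],q[0]]).as_matrix(); print(M.round(4), s["eef_pos"], s["time_s"])
y=M[:,1]; a=np.arctan2(y[1],y[0]); 
for n,yaw in (("stand",-1.6614),("case open",-.3099-np.pi/2)):
    d=(yaw-a+np.pi/2)%np.pi-np.pi/2; print(n,"turn z",d, np.degrees(d))
```

```text
[[ 1.000e-04  2.742e-01 -9.617e-01]
 [-0.000e+00 -9.617e-01 -2.742e-01]
 [-1.000e+00  0.000e+00 -1.000e-04]] [ 0.17829409 -0.62509256  0.23930316] 1.1
stand turn z -0.36839018637506626 -21.1072028933291
case open turn z -0.5876865131699629 -33.671956881398344
```

>>> step_arm(plan=[[0.0854,0.025,0.04,0.01,0,0,-0.07],[0.0854,0.05,0.08,0.02,0,0,-0.15],[0.0854,0.075,0.12,0.03,0,0,-0.22],[0.0854,0.1,0.16,0.04,0,0,-0.3],[0.0854,0.13,0.2,0.04,0,0,-0.368]], squeeze=40)

```text
time_s: 1.6
eef_pos: [0.309, -0.4244, 0.2808]
tool_rot: [-0.033, 0.707, -0.034, -0.706]
force: [1.0, -0.4, 0.8]
grip_width: 0.997
```

>>> step_arm(plan=[[0.0854,0.025,0.043,0,0,0,0],[0.0854,0.05,0.086,0,0,0,0],[0.0854,0.075,0.13,0,0,0,0],[0.0854,0.1,0.17,0,0,0,0],[0.0854,0.11,0.215,0,0,0,0]])

```text
time_s: 2.1
eef_pos: [0.4215, -0.2076, 0.2812]
tool_rot: [-0.032, 0.708, -0.034, -0.705]
force: [0.9, -0.0, 0.5]
grip_width: 0.998
```

>>> step_arm(plan=[[0.0854,0.01,0.045,0,0,0,0],[0.0854,0.02,0.09,0,0,0,0],[0.0854,0.03,0.135,0,0,0,0],[0.0854,0.035,0.18,0,0,0,0],[0.0854,0.037,0.225,0,0,0,0]])

```text
time_s: 2.6
eef_pos: [0.459, 0.0193, 0.2815]
tool_rot: [-0.032, 0.708, -0.034, -0.704]
force: [0.8, 0.0, 0.2]
grip_width: 1.0
```

>>> step_arm(plan=[[0.0854,0.0,0.045,0,0,0,0],[0.0854,0.0,0.09,0,0,0,0],[0.0854,0.0,0.135,0,0,0,0],[0.0854,0.0,0.17,0,0,0,0],[0.0854,0.0,0.18,0,0,0,0]])

```text
time_s: 3.1
eef_pos: [0.4584, 0.2044, 0.2817]
tool_rot: [-0.031, 0.709, -0.031, -0.704]
force: [-0.1, -0.1, -0.4]
grip_width: 1.0
```

>>> step_arm(plan=[[0.06,0.0,-0.004,-0.03,0,0,0],[0.05,0.0,-0.008,-0.07,0,0,0],[0.05,0.0,-0.008,-0.085,0,0,0]])

```text
time_s: 3.4
eef_pos: [0.4567, 0.1943, 0.1941]
tool_rot: [-0.03, 0.707, -0.032, -0.706]
force: [-0.3, -0.3, -0.3]
grip_width: 0.586
```

```bash
cat > look.py <<'E'
from bench import r
from h import *
import sys,pickle
from scipy.spatial.transform import Rotation as R
def st():
    s=r.sense(); q=s["tool_rot"]; M=R.from_quat([q[1],q[2],q[3],q[0]]).as_matrix()
    y=M[:,1]; a=np.degrees(np.arctan2(y[1],y[0]))
    print("t",round(s["time_s"],2),"p",s["eef_pos"].round(4),"F",s["force"].round(1),"M",s["moment"].round(2),"g",round(s["grip_width"]*85.4,1),"yaw_y",round(a,2),"xdown",M[:,0].round(4))
    return s,M
E
python3 - <<'E'
from look import *
st()
a=r.capture("side");b=r.capture("top")
crop(a,240,160,340,285,6,"pics/s1.png");crop(b,180,180,270,280,6,"pics/t1.png")
E
```

```text
t 3.4 p [0.4567 0.1943 0.1941] F [-0.3 -0.3 -0.3] M [-0.    0.02 -0.01] g 50.1 yaw_y -95.03 xdown [ 0.0022 -0.0033 -1.    ]
```

View pics/s1.png

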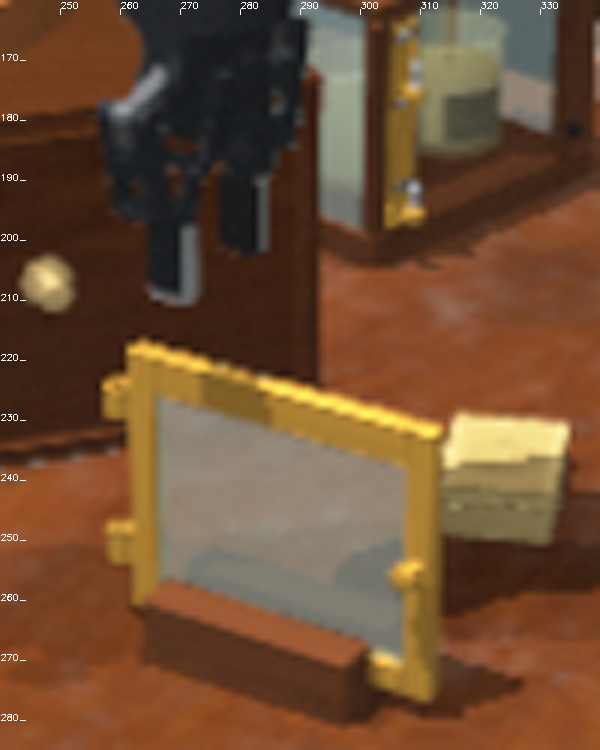

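View pics/t1.png

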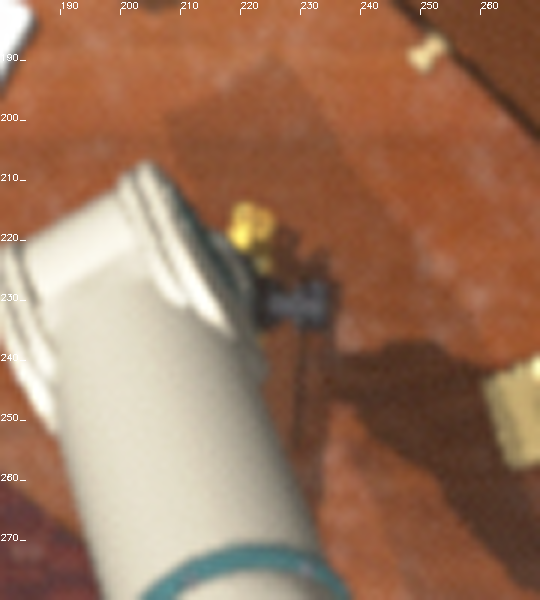

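>>> step_arm(plan=[[0.05,0.001,0.001,-0.025,0,0,0],[0.05,0.001,0.001,-0.05,0,0,0],[0.04,0.001,0.001,-0.066,0,0,0],[0.03,0.001,0.001,-0.069,0,0,0]])

```text
time_s: 3.9
eef_pos: [0.4579, 0.1952, 0.1253]
tool_rot: [-0.03, 0.707, -0.033, -0.706]
force: [0.4, 0.1, 1.2]
grip_width: 0.354
```

>>> step_arm(plan=[[0.02,0,0,0,0,0,0],[0.0,0,0,0,0,0,0],[0.0,0,0,0,0,0,0],[0.0,0,0,0,0,0,0]], squeeze=60)

```text
time_s: 4.3
eef_pos: [0.4592, 0.1955, 0.1266]
tool_rot: [-0.03, 0.708, -0.032, -0.705]
force: [0.4, -0.9, 6.3]
grip_width: 0.106
```

Run:
```python
from look import *
st()
a=r.capture("side")
crop(a,240,160,340,285,6,"pics/s2.png")
```

```text
t 4.3 p [0.4592 0.1955 0.1266] F [ 0.4 -0.9  6.3] M [-0.21 -0.08  0.03] g 9.0 yaw_y -95.08 xdown [ 0.0037 -0.0028 -1.    ]
```

View pics/s2.png

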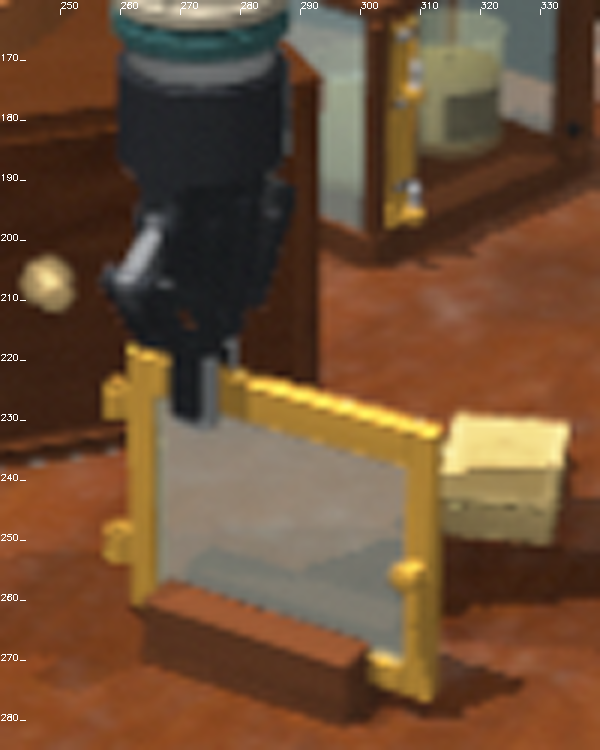

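>>> step_arm(plan=[[0.0,0,0,0.01,0,0,0],[0.0,0,0,0.02,0,0,0],[0.0,0,0,0.045,0,0,0],[0.0,0,0,0.08,0,0,0],[0.0,0,0,0.11,0,0,0]], squeeze=100)

```text
time_s: 4.85
eef_pos: [0.4588, 0.1955, 0.2385]
tool_rot: [-0.03, 0.708, -0.032, -0.705]
force: [1.3, 1.1, -1.8]
grip_width: 0.097
```

>>> step_arm(plan=[[0.0,-0.005,0,0.035,0,0,-0.02],[0.0,-0.01,-0.01,0.07,0,0,-0.04],[0.0,-0.015,-0.04,0.1,0,0,-0.08],[0.0,-0.02,-0.08,0.105,0,0,-0.12],[0.0,-0.02,-0.12,0.105,0,0,-0.16]])

```text
time_s: 5.35
eef_pos: [0.4382, 0.0748, 0.3456]
tool_rot: [-0.087, 0.704, -0.088, -0.699]
force: [0.6, -0.7, -2.6]
grip_width: 0.096
```

Run:
```python
from look import *
st()
a=r.capture("side")
crop(a,220,100,380,260,4,"pics/s3.png")
```

```text
t 5.35 p [0.4382 0.0748 0.3456] F [ 0.6 -0.7 -2.6] M [-0.03 -0.15  0.01] g 8.2 yaw_y -104.2 xdown [ 0.0064 -0.0021 -1.    ]
```

View pics/s3.png

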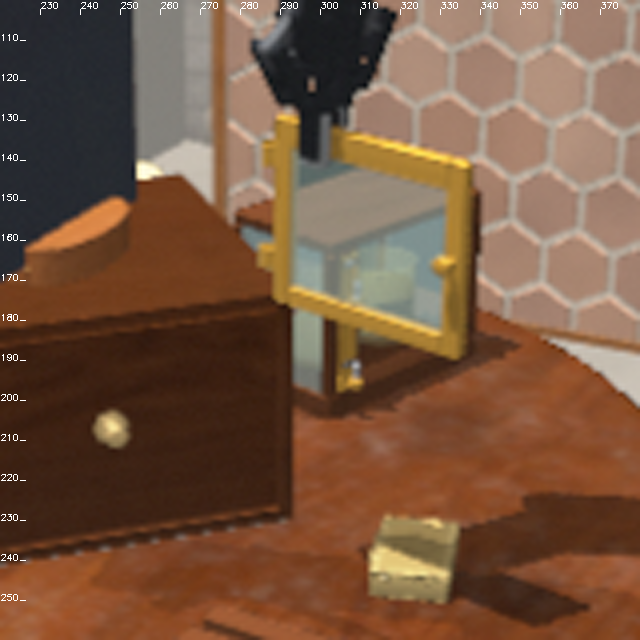

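>>> step_arm(plan=[[0.0,0,-0.045,0,0,0,-0.02],[0.0,0,-0.09,0,0,0,-0.04],[0.0,0,-0.135,0,0,0,-0.062],[0.0,0,-0.18,-0.01,0,0,-0.062],[0.0,0,-0.225,-0.03,0,0,-0.062]])

```text
time_s: 5.9
eef_pos: [0.4384, -0.1604, 0.3164]
tool_rot: [-0.11, 0.701, -0.116, -0.695]
force: [0.9, 0.7, -2.1]
grip_width: 0.096
```

>>> step_arm(plan=[[0.0,0,-0.03,-0.03,0,0,0],[0.0,0,-0.038,-0.07,0,0,0],[0.0,0,-0.038,-0.11,0,0,0],[0.0,0,-0.038,-0.14,0,0,0],[0.0,0,-0.038,-0.155,0,0,0]])

```text
time_s: 6.4
eef_pos: [0.4367, -0.1974, 0.1592]
tool_rot: [-0.111, 0.7, -0.115, -0.696]
force: [-0.1, -0.9, -2.0]
grip_width: 0.096
```

Run:
```python
from look import *
st()
a=r.capture("side")
crop(a,270,110,390,220,6,"pics/s4.png")
```

```text
t 6.4 p [ 0.4367 -0.1974  0.1592] F [-0.1 -0.9 -2. ] M [-0.04  0.03 -0.05] g 8.2 yaw_y -108.35 xdown [ 0.004  -0.0071 -1.    ]
```

View pics/s4.png

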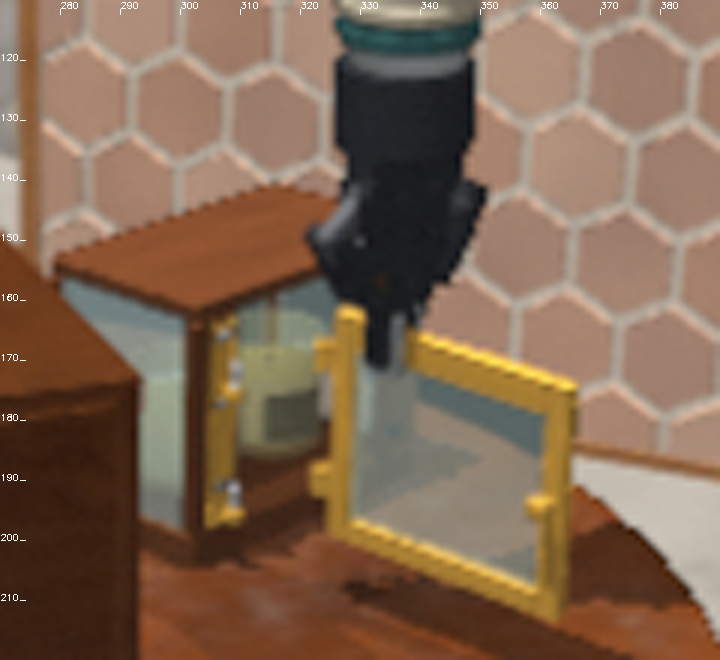

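```bash
cat > ov.py <<'E'
from look import *
OFF=.0483
def hinge(s,M,off=OFF,dz=-.0946):
    # door axes from tool: tool x down = -door z ; door y from tool y yaw
    y=M[:,1]; x_d=-y if False else y   # tool y at yaw ~ door yaw -> door x
    zd=-M[:,0]; yd=np.cross(zd,x_d)
    return s["eef_pos"]+off*yd+dz*zd, x_d,yd,zd
def overlay(name,box_,k,pic,extra=[],off=OFF):
    s,M=st(); c=r.capture(pic); h,x,y,z=hinge(s,M,off)
    L=lambda a,b,cz: h+x*a+y*b+z*cz
    P=[L(0,0,q) for q in (0,.016,.075,.091)]+[L(-.005,b,q) for b in (-.009,-.168) for q in (-.022,.113)]+list(extra)
    crop(c,*box_,k,name,proj(c,P)); print("hinge",h.round(4)); return c,h
E
python3 - <<'E'
from ov import *
P=[]
for d in (0,5):
  for z in (.038,.053,.113,.128): P.append((.5408+.305e-3*d,-.2238+.952e-3*d,z))
c,h=overlay("pics/s5.png",(295,150,375,220),10,"side",P)
pickle.dump(c,open("c5.pkl","wb"))
print(proj(c,P).round(2).tolist())
E
```

```text
t 6.45 p [ 0.4362 -0.197   0.1581] F [-0.3  0.1 -2.8] M [-0.04 -0.02  0.04] g 8.3 yaw_y -108.34 xdown [ 0.0021 -0.0065 -1.    ]
hinge [ 0.4823 -0.2128  0.0637]
[[308.75, 194.68], [308.83, 190.71], [309.16, 174.55], [309.25, 170.44], [307.79, 195.1], [307.87, 191.13], [308.18, 174.94], [308.27, 170.83]]
```

View pics/s5.png

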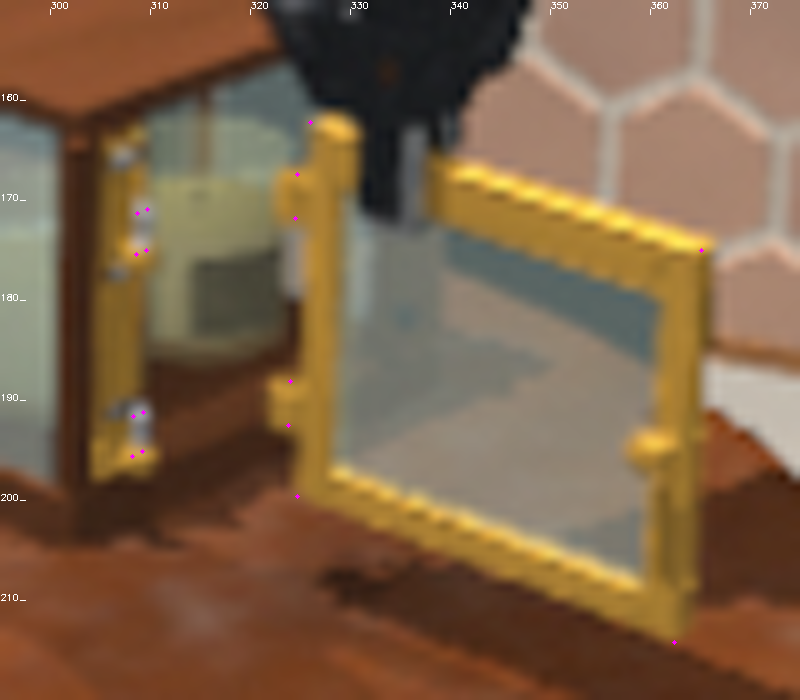

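Run:
```python
from h import *
import pickle
s,t=pickle.load(open("c0.pkl","rb"))
P=[]
for d in (0,5):
  for z in (.038,.053,.113,.128): P.append((.5408+.305e-3*d,-.2238+.952e-3*d,z))
print(proj(t,P).round(2).tolist())
crop(t,325,190,350,215,24,"pics/t5.png",proj(t,P))
crop(s,295,155,325,205,16,"pics/s5b.png",proj(s,P))
```

```text
[[333.39, 205.0], [333.93, 204.74], [336.21, 203.65], [336.81, 203.37], [332.11, 204.63], [332.64, 204.36], [334.87, 203.26], [335.45, 202.97]]
```

View pics/t5.png

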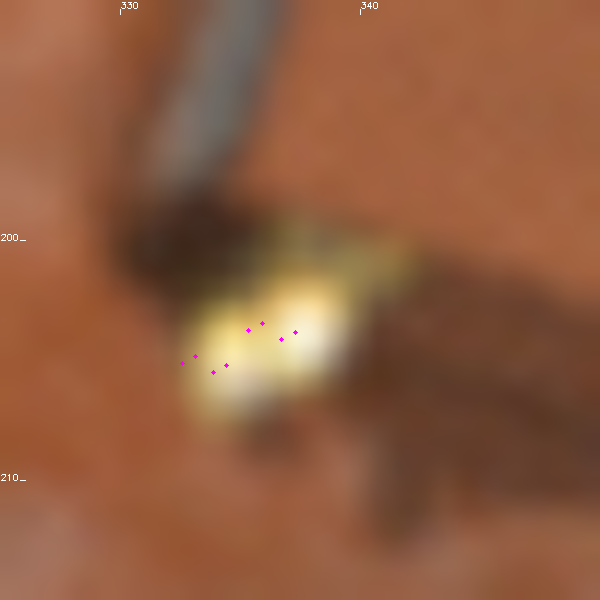

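View pics/s5b.png

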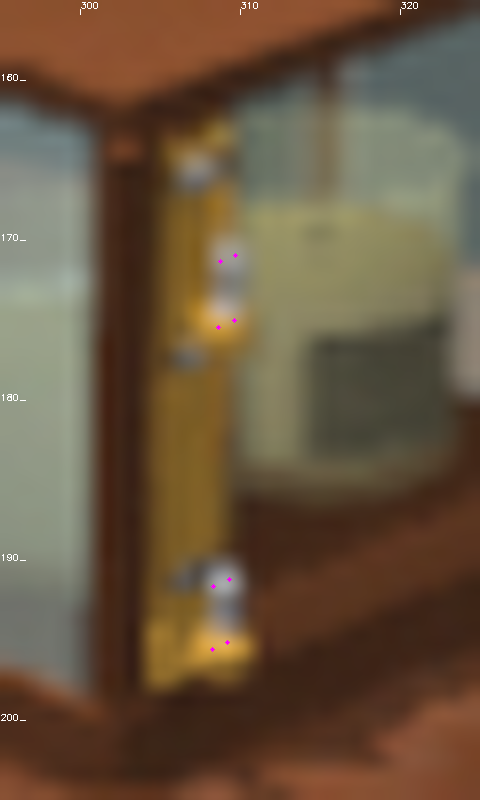

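>>> step_arm(plan=[[0.0,0.02,-0.005,0.001,0.0065,0.002,0.01],[0.0,0.04,-0.01,0.001,0.0065,0.002,0.01],[0.0,0.055,-0.013,0.001,0.0065,0.002,0.01],[0.0,0.0596,-0.014,0.001,0.0065,0.002,0.01],[0.0,0.0596,-0.014,0.001,0.0065,0.002,0.01]])

```text
time_s: 7.0
eef_pos: [0.4968, -0.2112, 0.1616]
tool_rot: [-0.109, 0.699, -0.109, -0.698]
force: [0.5, -0.3, -2.6]
grip_width: 0.094
```

Run:
```python
from ov import *
P=[(.5418,-.2257,z) for z in (.038,.053,.113,.128)]
c,h=overlay("pics/s6.png",(290,150,350,215),12,"side",P)
pickle.dump(c,open("c6.pkl","wb"))
c=r.capture("top"); crop(c,315,180,365,230,12,"pics/t6.png",proj(c,[h,h+[0,0,.091]]+P))
```

```text
t 7.0 p [ 0.4968 -0.2112  0.1616] F [ 0.5 -0.3 -2.6] M [ 0.01 -0.03 -0.07] g 8.0 yaw_y -107.74 xdown [ 2.3e-03 -6.0e-04 -1.0e+00]
hinge [ 0.543  -0.226   0.0671]
```

View pics/s6.png

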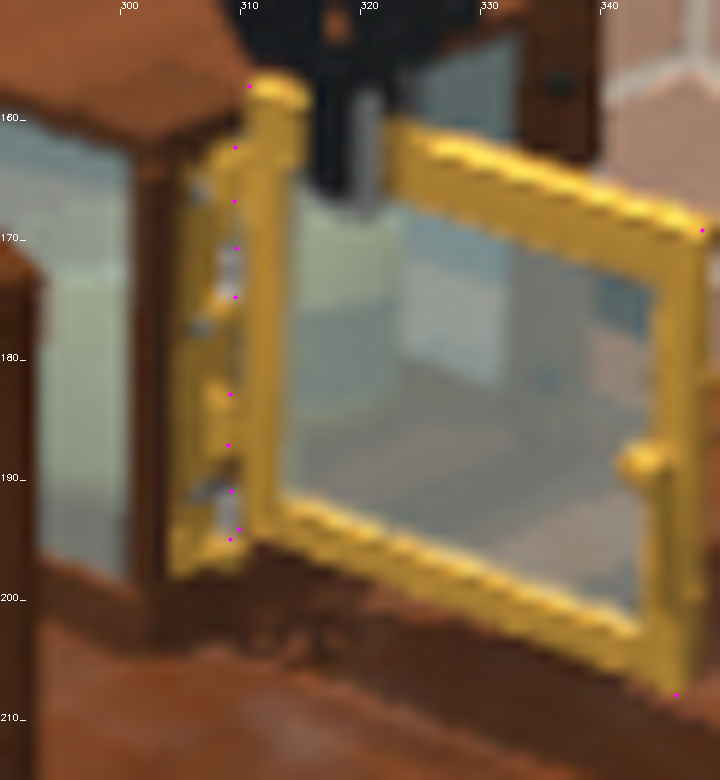

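View pics/t6.png

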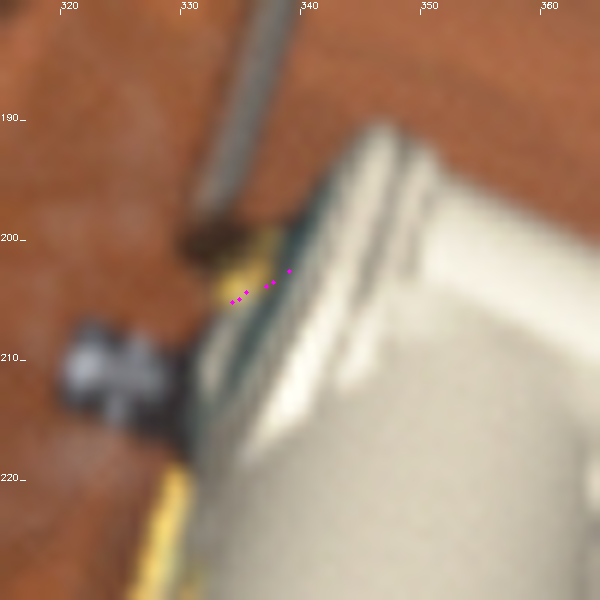

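>>> step_arm(plan=[[0.0,-0.001,0,-0.005,0.0006,0.002,0],[0.0,-0.001,0,-0.01,0.0006,0.002,0],[0.0,-0.001,0,-0.0125,0.0006,0.002,0],[0.0,-0.001,0,-0.0135,0.0006,0.002,0],[0.0,-0.001,0,-0.0145,0.0006,0.002,0]])

```text
time_s: 7.6
eef_pos: [0.4948, -0.2112, 0.1466]
tool_rot: [0.109, -0.698, 0.109, 0.699]
force: [0.9, -0.7, -1.5]
grip_width: 0.1
```

```bash
cat > p.py <<'E'
from ov import *
s,M=st(); print("hinge",hinge(s,M)[0].round(4))
E
python3 p.py
```

```text
t 7.6 p [ 0.4948 -0.2112  0.1466] F [ 0.9 -0.7 -1.5] M [-0.11 -0.19  0.01] g 8.5 yaw_y -107.77 xdown [-7.e-04  2.e-04 -1.e+00]
hinge [ 0.5407 -0.2259  0.052 ]
```

>>> step_arm(plan=[[0.0,0.0005,0,-0.001,0,0,0],[0.0,0.0005,0,-0.002,0,0,0],[0.0,0.0005,0,-0.002,0,0,0]])

```text
time_s: 7.9
eef_pos: [0.4953, -0.2112, 0.1445]
tool_rot: [0.109, -0.698, 0.109, 0.699]
force: [-0.8, 0.3, -2.6]
grip_width: 0.098
```

```bash
python3 p.py
```

```text
t 7.9 p [ 0.4953 -0.2112  0.1445] F [-0.8  0.3 -2.6] M [-0.01 -0.1   0.06] g 8.3 yaw_y -107.77 xdown [-8.e-04  2.e-04 -1.e+00]
hinge [ 0.5412 -0.2259  0.0498]
```

>>> step_arm(plan=[[0.0,0,0,-0.001,0,0,0],[0.0,0,0,-0.002,0,0,0],[0.0,0,0,-0.0025,0,0,0]])

```text
time_s: 8.2
eef_pos: [0.4953, -0.2111, 0.1418]
tool_rot: [0.109, -0.698, 0.109, 0.699]
force: [0.1, -0.4, -1.2]
grip_width: 0.095
```

```bash
python3 p.py
```

```text
t 8.2 p [ 0.4953 -0.2111  0.1418] F [ 0.1 -0.4 -1.2] M [-0.02 -0.14 -0.03] g 8.1 yaw_y -107.77 xdown [-8.e-04  2.e-04 -1.e+00]
hinge [ 0.5412 -0.2259  0.0472]
```

Run:
```python
from ov import *
c,h=overlay("pics/s7.png",(290,150,340,210),13,"side",[])
crop(c,295,150,325,205,14,"pics/s7.png")
```

```text
t 8.2 p [ 0.4953 -0.2111  0.1418] F [ 0.1 -0.4 -1.2] M [-0.02 -0.14 -0.03] g 8.1 yaw_y -107.77 xdown [-8.e-04  2.e-04 -1.e+00]
hinge [ 0.5412 -0.2259  0.0472]
```

View pics/s7.png

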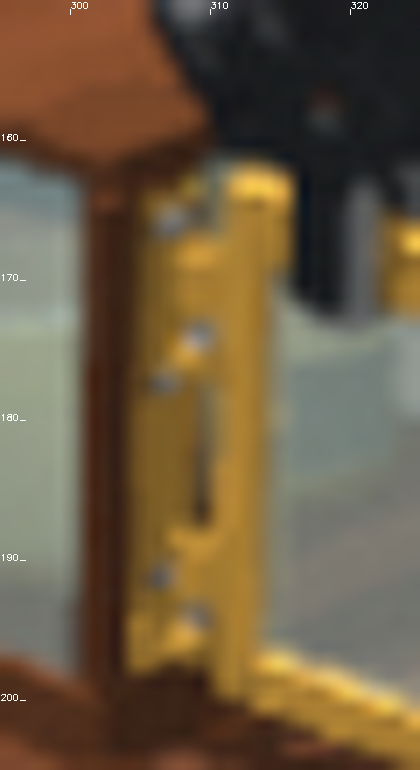

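>>> step_arm(plan=[[0.0,0,0,-0.002,0,0,0],[0.0,0,0,-0.0035,0,0,0],[0.0,0,0,-0.005,0,0,0],[0.0,0,0,-0.005,0,0,0]])

```text
time_s: 8.65
eef_pos: [0.4953, -0.2111, 0.1366]
tool_rot: [0.109, -0.698, 0.109, 0.699]
force: [0.9, -0.3, -2.3]
grip_width: 0.099
```

```bash
python3 p.py
```

```text
t 8.65 p [ 0.4953 -0.2111  0.1366] F [ 0.9 -0.3 -2.3] M [-0.12 -0.14  0.02] g 8.4 yaw_y -107.77 xdown [-1.e-03  2.e-04 -1.e+00]
hinge [ 0.5412 -0.2259  0.0419]
```

>>> step_arm(plan=[[0.0,0.0002,0.0007,0,0,0,0],[0.0,0.0005,0.0015,0,0,0,0],[0.0,0.0005,0.0015,0,0,0,0]])

```text
time_s: 8.95
eef_pos: [0.4959, -0.2103, 0.1368]
tool_rot: [0.109, -0.699, 0.11, 0.699]
force: [-0.4, -2.5, -1.5]
grip_width: 0.095
```

>>> step_arm(plan=[[0.0,-0.0005,-0.0015,0,0,0,0],[0.0,-0.0009,-0.003,0,0,0,0],[0.0,-0.0009,-0.003,0,0,0,0]])

```text
time_s: 9.25
eef_pos: [0.4952, -0.2127, 0.1367]
tool_rot: [0.109, -0.699, 0.109, 0.699]
force: [0.6, 1.5, -2.4]
grip_width: 0.095
```

```bash
python3 p.py
```

```text
t 9.25 p [ 0.4952 -0.2127  0.1367] F [ 0.6  1.5 -2.4] M [ 0.17 -0.3   0.06] g 8.1 yaw_y -107.77 xdown [-2.e-04  2.e-04 -1.e+00]
hinge [ 0.5412 -0.2274  0.0421]
```

>>> step_arm(plan=[[0.0,0.0002,0.0012,-0.001,0,0,0],[0.0,0.0002,0.0012,-0.002,0,0,0],[0.0,0.0002,0.0012,-0.003,0,0,0],[0.0,0.0002,0.0012,-0.003,0,0,0]])

```text
time_s: 9.65
eef_pos: [0.4952, -0.2116, 0.1335]
tool_rot: [0.109, -0.698, 0.109, 0.699]
force: [0.3, -0.2, -1.5]
grip_width: 0.097
```

```bash
python3 p.py
```

```text
t 9.65 p [ 0.4952 -0.2116  0.1335] F [ 0.3 -0.2 -1.5] M [ 0.06 -0.08  0.03] g 8.3 yaw_y -107.77 xdown [-7.e-04  2.e-04 -1.e+00]
hinge [ 0.5411 -0.2263  0.0389]
```

>>> step_arm(plan=[[0.0,0,0,-0.0005,0,0,0],[0.0,0,0,-0.001,0,0,0],[0.0,0,0,-0.001,0,0,0]])

```text
time_s: 9.95
eef_pos: [0.4955, -0.2117, 0.1327]
tool_rot: [0.109, -0.699, 0.109, 0.699]
force: [0.2, 0.3, 0.2]
grip_width: 0.098
```

>>> step_arm(plan=[[0.0,0,0,-0.0005,0,0,0],[0.0,0,0,-0.001,0,0,0],[0.0,0,0,-0.001,0,0,0]])

```text
time_s: 10.25
eef_pos: [0.4963, -0.2121, 0.1324]
tool_rot: [-0.109, 0.699, -0.11, -0.698]
force: [0.5, -0.1, 4.0]
grip_width: 0.095
```

```bash
python3 p.py
```

```text
t 10.25 p [ 0.4963 -0.2121  0.1324] F [ 0.5 -0.1  4. ] M [-0.1  -0.39 -0.03] g 8.1 yaw_y -107.79 xdown [ 1.8e-03 -9.0e-04 -1.0e+00]
hinge [ 0.5424 -0.2269  0.0379]
```

>>> step_arm(plan=[[0.0,0,0,0.0005,0,0,0],[0.0,0,0,0.0005,0,0,0]], squeeze=30)

```text
time_s: 10.45
eef_pos: [0.4958, -0.2119, 0.1326]
tool_rot: [-0.109, 0.699, -0.109, -0.698]
force: [-0.4, -0.5, 1.5]
grip_width: 0.098
```

>>> step_arm(plan=[[0.014,0,0,0,0,0,0],[0.02,0,0,0,0,0,0],[0.03,0,0,0,0,0,0],[0.04,0,0,0,0,0,0],[0.045,0,0,0,0,0,0]])

```text
time_s: 10.95
eef_pos: [0.4958, -0.2119, 0.1326]
tool_rot: [-0.109, 0.699, -0.109, -0.698]
force: [-0.4, -0.7, 0.7]
grip_width: 0.529
```

```bash
python3 p.py
python3 - <<'E'
from ov import *
c,h=overlay("pics/s8.png",(290,140,360,215),10,"side",[])
E
```

```text
t 10.95 p [ 0.4958 -0.2119  0.1326] F [-0.4 -0.7  0.7] M [ 0.02  0.01 -0.01] g 45.1 yaw_y -107.78 xdown [ 8.e-04 -4.e-04 -1.e+00]
hinge [ 0.5419 -0.2267  0.038 ]
t 10.95 p [ 0.4958 -0.2119  0.1326] F [-0.4 -0.7  0.7] M [ 0.02  0.01 -0.01] g 45.1 yaw_y -107.78 xdown [ 8.e-04 -4.e-04 -1.e+00]
hinge [ 0.5419 -0.2267  0.038 ]
```

View pics/s8.png

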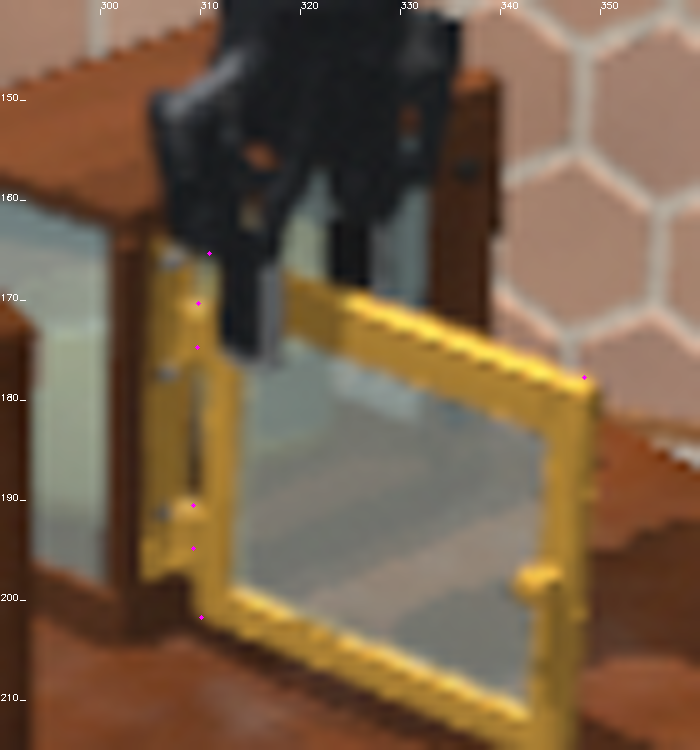

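>>> step_arm(plan=[[0.045,0,0,0.01,0,0,0],[0.045,0,0,0.03,0,0,0],[0.045,0,0,0.05,0,0,0],[0.03,0,0,0.065,0,0,0],[0.02,0,0,0.07,0,0,0]])

```text
time_s: 11.5
eef_pos: [0.4968, -0.2123, 0.2048]
tool_rot: [-0.109, 0.7, -0.11, -0.697]
force: [-0.5, 0.1, 0.1]
grip_width: 0.236
```

>>> step_arm(plan=[[0.0,-0.02,0.018,0.0,0,0,0],[0.0,-0.045,0.038,0.0,0,0,0],[0.0,-0.063,0.06,0.0,0,0,0],[0.0,-0.063,0.063,0.0,0,0,0]])

```text
time_s: 11.9
eef_pos: [0.4305, -0.1466, 0.2046]
tool_rot: [-0.109, 0.699, -0.108, -0.699]
force: [0.9, -1.6, 0.7]
grip_width: -0.003
```

```bash
cat > close.py <<'E'
from ov import *
H=np.array([.5415,-.2265]); c0=np.radians(-17.76); rho=.130
def tcp(th,slack=0):
    t=np.radians(th); 
    u=np.array([-np.cos(c0+t),-np.sin(c0+t)]); n=np.array([-np.sin(c0+t),np.cos(c0+t)])
    w=.0145*abs(np.cos(t))+.011*abs(np.sin(t))
    return H+rho*u+(.005+w+slack)*n
if __name__=="__main__":
    s,M=st(); print(s["q"].round(2))
    for th in range(0,95,5): print(th,(tcp(th)).round(4),(tcp(th)-s["eef_pos"][:2]).round(4))
E
python3 close.py
python3 - <<'E'
from look import *
c=r.capture("side"); d=r.capture("top")
crop(c,280,100,390,220,6,"pics/s9.png"); crop(d,300,150,410,260,6,"pics/t9.png")
E
```

```text
t 11.9 p [ 0.4305 -0.1466  0.2046] F [ 0.9 -1.6  0.7] M [0.   0.   0.04] g -0.2 yaw_y -107.68 xdown [ 3.e-04  7.e-04 -1.e+00]
[ 0.15  0.41  0.16  2.08 -0.1   0.65 -1.5 ]
0 [ 0.4236 -0.1683] [-0.0069 -0.0217]
5 [ 0.4192 -0.1779] [-0.0113 -0.0313]
10 [ 0.4156 -0.188 ] [-0.015  -0.0413]
15 [ 0.4127 -0.1984] [-0.0178 -0.0518]
20 [ 0.4107 -0.2092] [-0.0198 -0.0626]
25 [ 0.4097 -0.2203] [-0.0208 -0.0737]
30 [ 0.4096 -0.2315] [-0.0209 -0.0849]
35 [ 0.4105 -0.2429] [-0.02   -0.0963]
40 [ 0.4124 -0.2542] [-0.0181 -0.1076]
45 [ 0.4154 -0.2655] [-0.0151 -0.1189]
50 [ 0.4194 -0.2766] [-0.0111 -0.13  ]
55 [ 0.4245 -0.2874] [-0.006  -0.1408]
60 [ 0.4306 -0.2978] [ 1.000e-04 -1.511e-01]
65 [ 0.4377 -0.3076] [ 0.0072 -0.161 ]
70 [ 0.4458 -0.3168] [ 0.0153 -0.1702]
75 [ 0.4549 -0.3253] [ 0.0243 -0.1787]
80 [ 0.4647 -0.333 ] [ 0.0342 -0.1864]
85 [ 0.4753 -0.3397] [ 0.0448 -0.1931]
90 [ 0.4866 -0.3454] [ 0.0561 -0.1988]
```

View pics/s9.png

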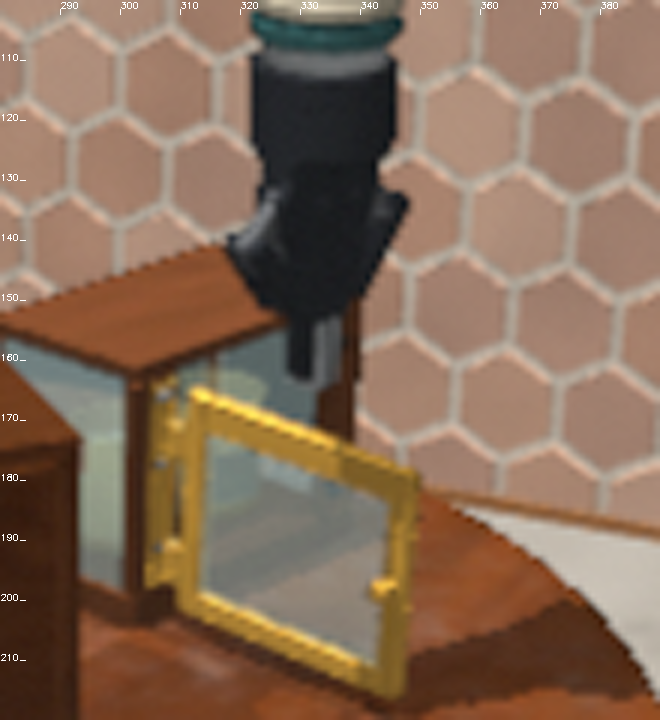

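View pics/t9.png

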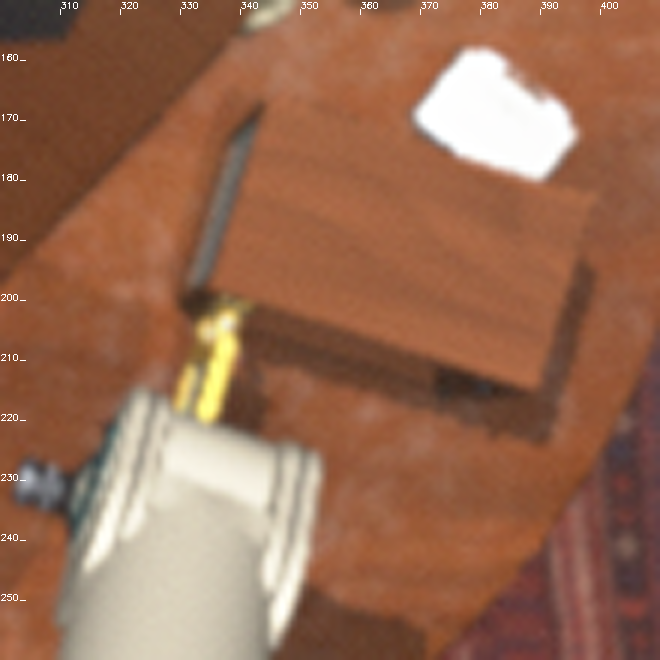

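>>> step_arm(plan=[[0.0,-0.003,0,-0.03,0,0,0],[0.0,-0.003,0,-0.06,0,0,0],[0.0,-0.003,0,-0.07,0,0,0],[0.0,-0.005,-0.008,-0.07,0,0,0],[0.0,-0.007,-0.014,-0.07,0,0,0]])

```text
time_s: 12.5
eef_pos: [0.4277, -0.1643, 0.1355]
tool_rot: [-0.108, 0.701, -0.11, -0.696]
force: [0.1, -0.1, -0.0]
grip_width: -0.002
```

```bash
python3 close.py|head -9
```

```text
t 12.5 p [ 0.4277 -0.1643  0.1355] F [ 0.1 -0.1 -0. ] M [-0.05  0.01  0.06] g -0.2 yaw_y -107.75 xdown [ 0.0059 -0.0026 -1.    ]
[ 0.22  0.53  0.12  2.15 -0.13  0.46 -1.44]
0 [ 0.4236 -0.1683] [-0.004  -0.0039]
5 [ 0.4192 -0.1779] [-0.0085 -0.0136]
10 [ 0.4156 -0.188 ] [-0.0121 -0.0236]
15 [ 0.4127 -0.1984] [-0.015  -0.0341]
20 [ 0.4107 -0.2092] [-0.017  -0.0449]
25 [ 0.4097 -0.2203] [-0.018  -0.0559]
30 [ 0.4096 -0.2315] [-0.0181 -0.0672]
```

>>> step_arm(plan=[[0.0,-0.004,-0.004,0,0,0,0],[0.0,-0.006,-0.008,0,0,0,0],[0.0,-0.008,-0.012,0,0,0,0],[0.0,-0.01,-0.017,0,0,0,0],[0.0,-0.012,-0.023,0,0,0,0]])

```text
time_s: 13.0
eef_pos: [0.4157, -0.1876, 0.1358]
tool_rot: [-0.108, 0.701, -0.11, -0.696]
force: [0.3, 0.6, 0.1]
grip_width: -0.001
```

```bash
python3 close.py|sed -n '1p;5,15p'
python3 - <<'E'
from look import *
c=r.capture("side"); 
crop(c,280,100,390,220,6,"pics/s10.png")
E
```

```text
t 13.0 p [ 0.4157 -0.1876  0.1358] F [0.3 0.6 0.1] M [-0.02 -0.    0.08] g -0.1 yaw_y -107.73 xdown [ 0.0063 -0.0027 -1.    ]
10 [ 0.4156 -0.188 ] [-0.0001 -0.0003]
15 [ 0.4127 -0.1984] [-0.003  -0.0108]
20 [ 0.4107 -0.2092] [-0.005  -0.0216]
25 [ 0.4097 -0.2203] [-0.006  -0.0327]
30 [ 0.4096 -0.2315] [-0.0061 -0.0439]
35 [ 0.4105 -0.2429] [-0.0052 -0.0553]
40 [ 0.4124 -0.2542] [-0.0033 -0.0666]
45 [ 0.4154 -0.2655] [-0.0003 -0.0779]
50 [ 0.4194 -0.2766] [ 0.0037 -0.089 ]
55 [ 0.4245 -0.2874] [ 0.0088 -0.0998]
60 [ 0.4306 -0.2978] [ 0.0149 -0.1102]
```

View pics/s10.png

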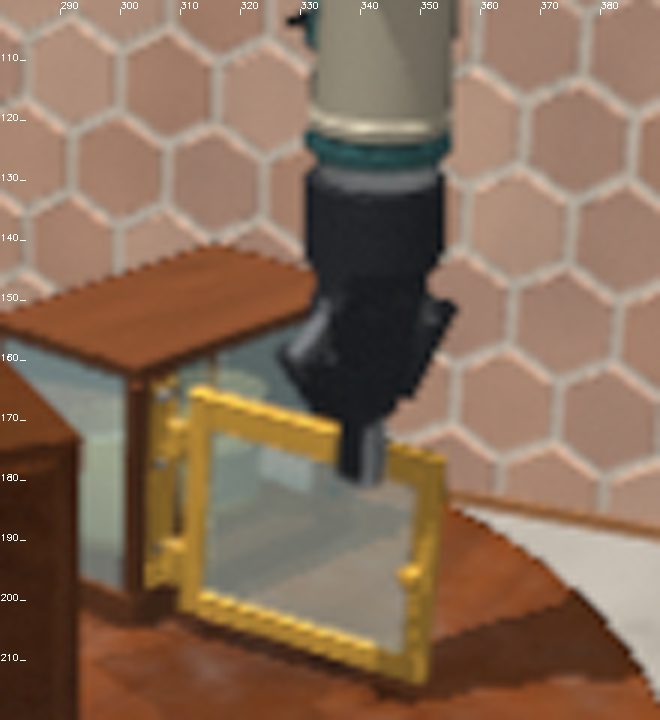

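>>> step_arm(plan=[[0.0,-0.002,-0.006,0,0,0,0],[0.0,-0.003,-0.012,0,0,0,0],[0.0,-0.005,-0.018,0,0,0,0],[0.0,-0.005,-0.024,0,0,0,0],[0.0,-0.006,-0.03,0,0,0,0]])

```text
time_s: 13.55
eef_pos: [0.4093, -0.2195, 0.1357]
tool_rot: [-0.109, 0.701, -0.11, -0.696]
force: [-0.3, -0.1, 0.2]
grip_width: -0.003
```

>>> step_arm(plan=[[0.0,0.0,-0.006,0,0,0,0],[0.0,0.0,-0.012,0,0,0,0],[0.0,0.0,-0.018,0,0,0,0],[0.0,0.001,-0.024,0,0,0,0],[0.0,0.002,-0.03,0,0,0,0]])

```text
time_s: 14.05
eef_pos: [0.4115, -0.2499, 0.1357]
tool_rot: [-0.109, 0.701, -0.11, -0.696]
force: [0.5, -0.4, -0.2]
grip_width: 0.002
```

```bash
python3 close.py|sed -n '1p;8,21p'
python3 - <<'E'
from look import *
c=r.capture("side"); 
crop(c,280,100,390,220,6,"pics/s11.png")
E
```

```text
t 14.05 p [ 0.4115 -0.2499  0.1357] F [ 0.5 -0.4 -0.2] M [0.06 0.06 0.01] g 0.2 yaw_y -107.82 xdown [ 0.0063 -0.0036 -1.    ]
25 [ 0.4097 -0.2203] [-0.0018  0.0297]
30 [ 0.4096 -0.2315] [-0.0019  0.0184]
35 [ 0.4105 -0.2429] [-0.001  0.007]
40 [ 0.4124 -0.2542] [ 0.0009 -0.0043]
45 [ 0.4154 -0.2655] [ 0.0039 -0.0156]
50 [ 0.4194 -0.2766] [ 0.0079 -0.0267]
55 [ 0.4245 -0.2874] [ 0.013  -0.0375]
60 [ 0.4306 -0.2978] [ 0.0192 -0.0478]
65 [ 0.4377 -0.3076] [ 0.0263 -0.0577]
70 [ 0.4458 -0.3168] [ 0.0344 -0.0669]
75 [ 0.4549 -0.3253] [ 0.0434 -0.0754]
80 [ 0.4647 -0.333 ] [ 0.0532 -0.0831]
85 [ 0.4753 -0.3397] [ 0.0639 -0.0898]
90 [ 0.4866 -0.3454] [ 0.0751 -0.0955]
```

View pics/s11.png

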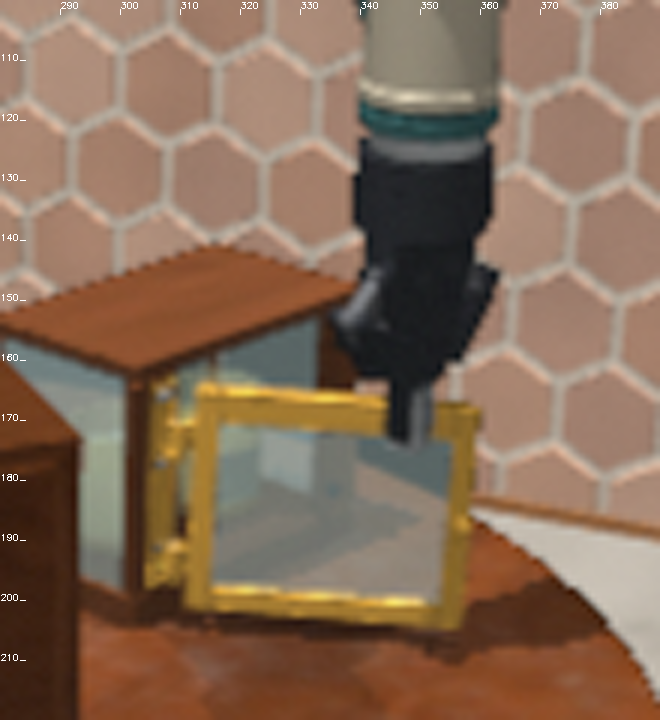

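>>> step_arm(plan=[[0.0,0.001,-0.005,0,0,0,0],[0.0,0.003,-0.011,0,0,0,0],[0.0,0.004,-0.016,0,0,0,0],[0.0,0.006,-0.022,0,0,0,0],[0.0,0.008,-0.027,0,0,0,0]])

```text
time_s: 14.6
eef_pos: [0.42, -0.2788, 0.1358]
tool_rot: [-0.109, 0.701, -0.111, -0.696]
force: [-0.8, -0.1, 0.3]
grip_width: 0.003
```

>>> step_arm(plan=[[0.0,0.002,-0.005,0,0,0,0],[0.0,0.005,-0.01,0,0,0,0],[0.0,0.008,-0.015,0,0,0,0],[0.0,0.011,-0.02,0,0,0,0],[0.0,0.014,-0.025,0,0,0,0]])

```text
time_s: 15.1
eef_pos: [0.4342, -0.3042, 0.1358]
tool_rot: [-0.109, 0.701, -0.111, -0.696]
force: [-0.1, -0.1, 0.4]
grip_width: 0.0
```

```bash
python3 close.py|sed -n '1p;14,21p'
python3 - <<'E'
from look import *
c=r.capture("side"); 
crop(c,280,100,390,220,6,"pics/s12.png")
E
```

```text
t 15.1 p [ 0.4342 -0.3042  0.1358] F [-0.1 -0.1  0.4] M [-0.    0.01 -0.02] g 0.0 yaw_y -107.88 xdown [ 0.0071 -0.0049 -1.    ]
55 [ 0.4245 -0.2874] [-0.0097  0.0168]
60 [ 0.4306 -0.2978] [-0.0036  0.0064]
65 [ 0.4377 -0.3076] [ 0.0035 -0.0034]
70 [ 0.4458 -0.3168] [ 0.0116 -0.0127]
75 [ 0.4549 -0.3253] [ 0.0206 -0.0212]
80 [ 0.4647 -0.333 ] [ 0.0305 -0.0288]
85 [ 0.4753 -0.3397] [ 0.0411 -0.0355]
90 [ 0.4866 -0.3454] [ 0.0524 -0.0412]
```

View pics/s12.png

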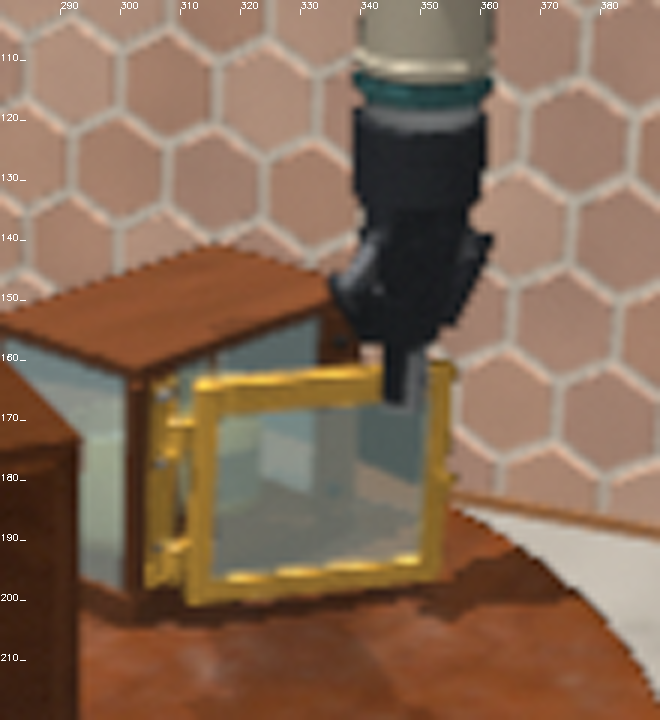

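>>> step_arm(plan=[[0.0,0.003,-0.004,0,0,0,0],[0.0,0.006,-0.007,0,0,0,0],[0.0,0.009,-0.01,0,0,0,0],[0.0,0.012,-0.013,0,0,0,0],[0.0,0.015,-0.016,0,0,0,0]])

```text
time_s: 15.65
eef_pos: [0.4501, -0.3214, 0.1359]
tool_rot: [-0.108, 0.702, -0.112, -0.695]
force: [0.3, 0.6, -0.2]
grip_width: 0.001
```

>>> step_arm(plan=[[0.0,0.003,-0.003,0,0,0,0],[0.0,0.006,-0.005,0,0,0,0],[0.0,0.009,-0.008,0,0,0,0],[0.0,0.012,-0.01,0,0,0,0],[0.0,0.015,-0.012,0,0,0,0]])

```text
time_s: 16.15
eef_pos: [0.4654, -0.3336, 0.1358]
tool_rot: [-0.108, 0.702, -0.112, -0.695]
force: [0.5, -0.3, -1.5]
grip_width: -0.001
```

```bash
python3 close.py|sed -n '1p;17,21p'
python3 - <<'E'
from look import *
c=r.capture("side"); 
crop(c,280,100,390,220,6,"pics/s13.png")
E
```

```text
t 16.15 p [ 0.4654 -0.3336  0.1358] F [ 0.5 -0.3 -1.5] M [ 0.02  0.03 -0.03] g -0.1 yaw_y -107.9 xdown [ 0.0081 -0.006  -0.9999]
70 [ 0.4458 -0.3168] [-0.0195  0.0167]
75 [ 0.4549 -0.3253] [-0.0105  0.0082]
80 [ 0.4647 -0.333 ] [-0.0007  0.0006]
85 [ 0.4753 -0.3397] [ 0.01   -0.0062]
90 [ 0.4866 -0.3454] [ 0.0212 -0.0119]
```

View pics/s13.png

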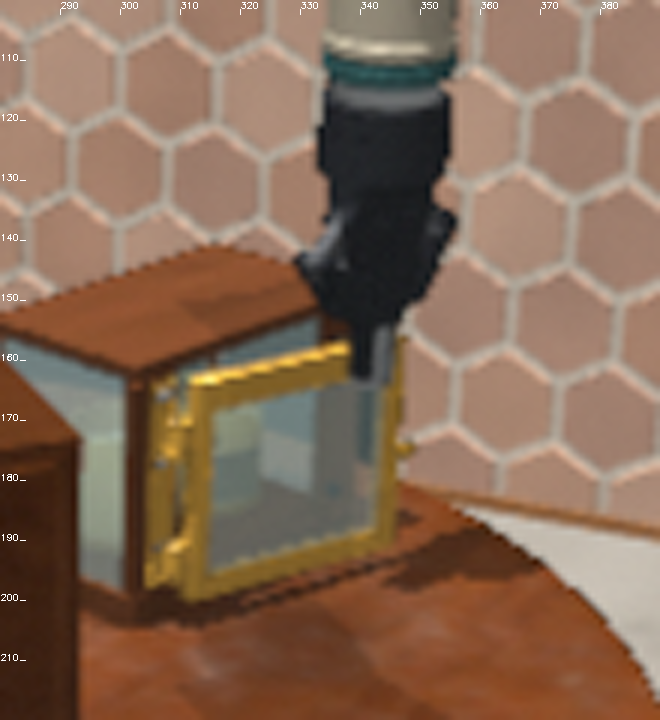

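>>> step_arm(plan=[[0.0,0.002,-0.0013,0,0,0,0],[0.0,0.004,-0.0025,0,0,0,0],[0.0,0.006,-0.004,0,0,0,0],[0.0,0.008,-0.005,0,0,0,0],[0.0,0.01,-0.006,0,0,0,0]])

```text
time_s: 16.7
eef_pos: [0.4762, -0.34, 0.1359]
tool_rot: [-0.108, 0.702, -0.112, -0.695]
force: [0.2, 0.2, 0.3]
grip_width: -0.001
```

>>> step_arm(plan=[[0.0,0.0015,-0.001,0,0,0,0],[0.0,0.003,-0.002,0,0,0,0],[0.0,0.0045,-0.003,0,0,0,0],[0.0,0.006,-0.0035,0,0,0,0],[0.0,0.0075,-0.004,0,0,0,0]])

```text
time_s: 17.2
eef_pos: [0.4837, -0.3441, 0.1359]
tool_rot: [-0.108, 0.702, -0.112, -0.695]
force: [0.0, 1.3, 0.2]
grip_width: 0.002
```

```bash
python3 close.py|sed -n '1p;19,21p'
python3 - <<'E'
from look import *
c=r.capture("side"); d=r.capture("top")
crop(c,280,100,390,220,6,"pics/s14.png");crop(d,300,150,410,260,6,"pics/t14.png")
E
```

```text
t 17.2 p [ 0.4837 -0.3441  0.1359] F [0.  1.3 0.2] M [-0.04  0.06 -0.05] g 0.2 yaw_y -107.91 xdown [ 0.0089 -0.0066 -0.9999]
80 [ 0.4647 -0.333 ] [-0.019   0.0111]
85 [ 0.4753 -0.3397] [-0.0084  0.0044]
90 [ 0.4866 -0.3454] [ 0.0029 -0.0013]
```

View pics/s14.png

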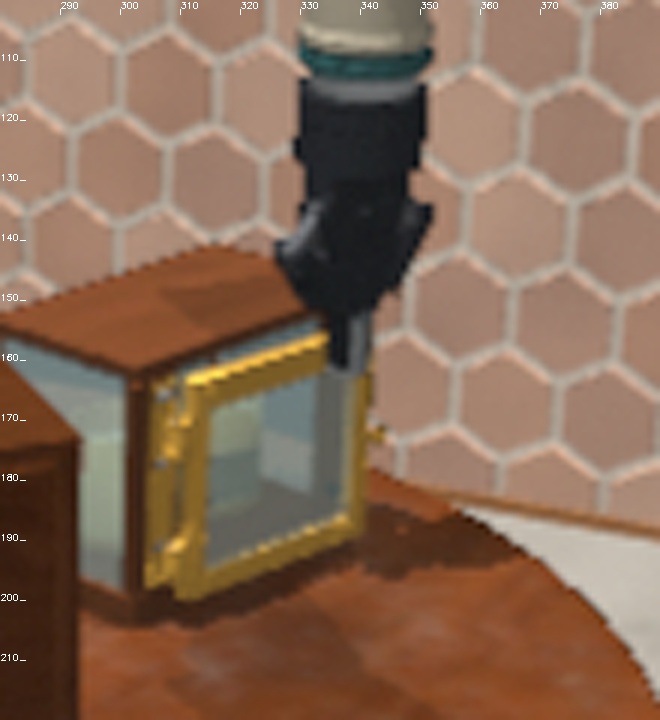

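View pics/t14.png

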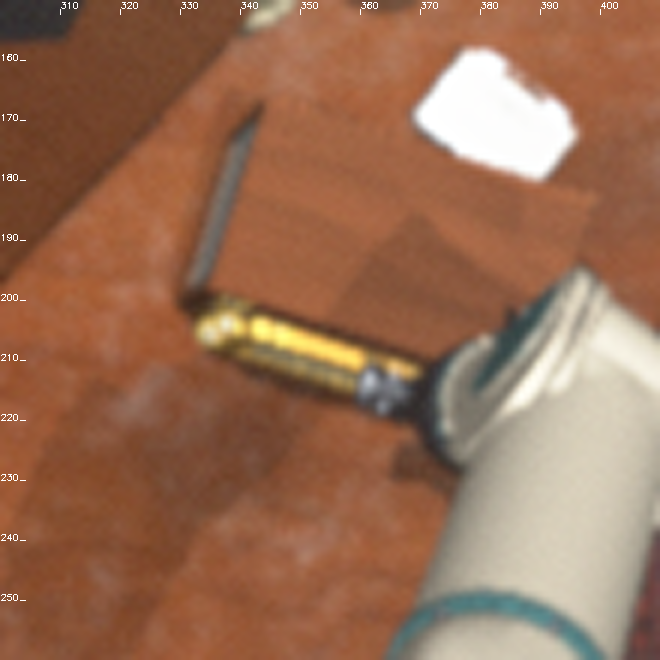

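>>> step_arm(plan=[[0.0,0.001,-0.0003,0,0,0,0],[0.0,0.002,-0.0006,0,0,0,0],[0.0,0.003,-0.001,0,0,0,0]])

```text
time_s: 17.6
eef_pos: [0.4847, -0.3443, 0.1357]
tool_rot: [-0.109, 0.7, -0.111, -0.697]
force: [-6.2, 2.6, 4.6]
grip_width: 0.003
```

>>> step_arm(plan=[[0.0,0.0005,0,0,0,0,0],[0.0,0.001,-0.0003,0,0,0,0],[0.0,0.002,-0.0006,0,0,0,0]])

```text
time_s: 17.9
eef_pos: [0.4847, -0.3444, 0.1355]
tool_rot: [-0.109, 0.699, -0.111, -0.698]
force: [-7.2, 3.1, 6.2]
grip_width: 0.001
```

>>> step_arm(plan=[[0.0,-0.001,0.0003,0,0,0,0],[0.0,-0.003,0.001,0,0,0,0],[0.0,-0.008,0.0025,0,0,0,0],[0.0,-0.018,0.006,0,0,0,0],[0.0,-0.035,0.011,0.01,0,0,0]])

```text
time_s: 18.4
eef_pos: [0.4492, -0.3325, 0.1446]
tool_rot: [-0.109, 0.699, -0.111, -0.698]
force: [0.0, 1.0, 0.2]
grip_width: -0.0
```

>>> step_arm(plan=[[0.0,-0.01,0.0,0.04,0,0,0],[0.0,-0.01,0.0,0.08,0,0,0],[0.0,-0.01,-0.03,0.12,0,0,0],[0.0,-0.02,-0.07,0.13,0,0,0],[0.0,-0.03,-0.11,0.13,0,0,0]])

```text
time_s: 18.9
eef_pos: [0.4199, -0.4441, 0.2777]
tool_rot: [-0.108, 0.701, -0.111, -0.697]
force: [0.5, -0.6, -0.3]
grip_width: 0.001
```

>>> step_arm(plan=[[0.0,-0.03,-0.04,0.0,0,0,0],[0.0,-0.06,-0.08,0.0,0,0,0],[0.0,-0.08,-0.12,0.0,0,0,0],[0.0,-0.09,-0.13,0.0,0,0,0]])

```text
time_s: 19.3
eef_pos: [0.3243, -0.5789, 0.2774]
tool_rot: [-0.109, 0.699, -0.115, -0.697]
force: [0.2, -0.0, -1.0]
grip_width: 0.002
```

Run:
```python
from look import *
from fit import W
st()
c=r.capture("side"); d=r.capture("top")
p=[.585,-.322,-.30995]
# predicted shut door: mid at hinge-ish frame
Hx,Hy=.5415,-.2265; y=np.array([-np.sin(p[2]),np.cos(p[2])]); x=np.array([np.cos(p[2]),np.sin(p[2])])
P=[np.r_[np.array([Hx,Hy])+b*y-.005*x,z] for b in (-.009,-.168) for z in (.016,.151)]
crop(c,290,130,360,210,9,"pics/s15.png",proj(c,P));crop(d,310,150,410,240,7,"pics/t15.png",proj(d,P))
cv2.imwrite("pics/full_s15.png",c["frame"][:,:,::-1]);cv2.imwrite("pics/full_t15.png",d["frame"][:,:,::-1])
```

```text
t 19.3 p [ 0.3243 -0.5789  0.2774] F [ 0.2 -0.  -1. ] M [ 0.01  0.08 -0.05] g 0.1 yaw_y -108.21 xdown [ 0.002  -0.0092 -1.    ]
```

View pics/s15.png

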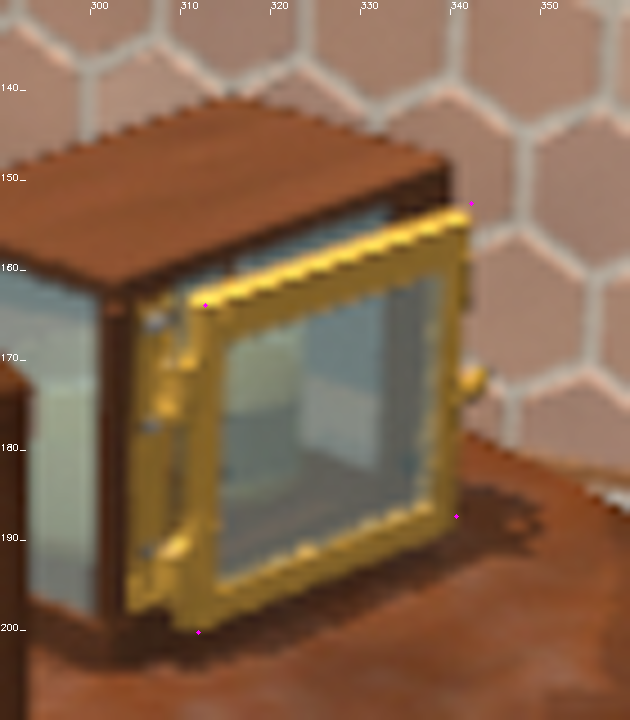

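View pics/t15.png

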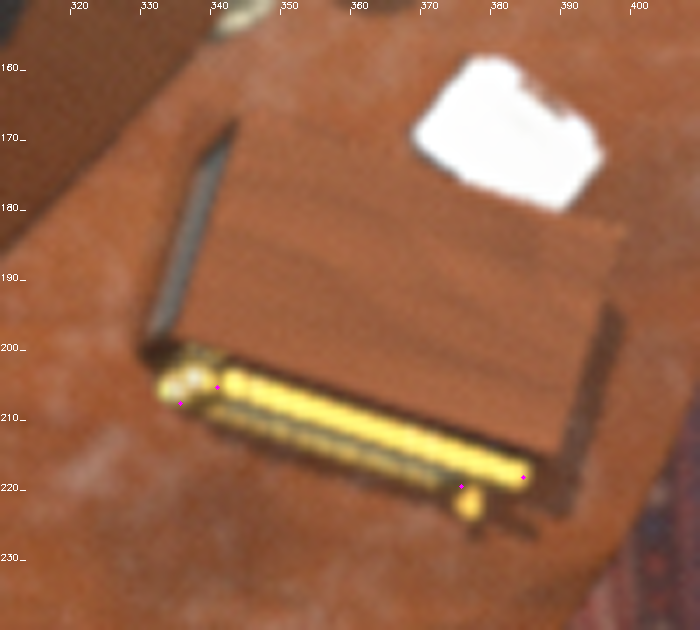

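View pics/full_t15.png

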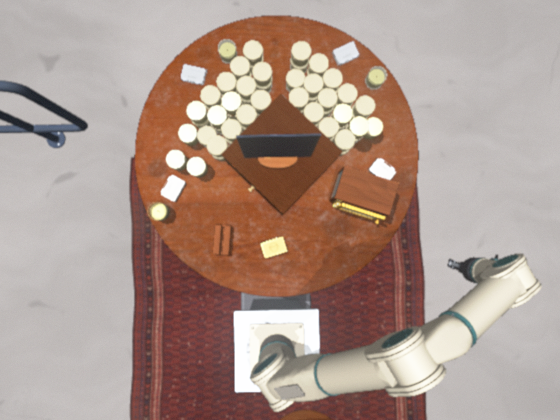

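>>> step_arm(plan=[[0.0,0,0,0,0,0,0],[0.0,0,0,0,0,0,0],[0.0,0,0,0,0,0,0],[0.0,0,0,0,0,0,0],[0.0,0,0,0,0,0,0]])

```text
time_s: 19.9
eef_pos: [0.3272, -0.5752, 0.2774]
tool_rot: [-0.109, 0.7, -0.113, -0.697]
force: [-0.6, 0.1, 0.5]
grip_width: 0.004
```

Run:
```python
from look import *
c=r.capture("side"); d=r.capture("top")
old=cv2.imread("pics/full_s15.png")[:,:,::-1].astype(int); o2=cv2.imread("pics/full_t15.png")[:,:,::-1].astype(int)
print(np.abs(c["frame"].astype(int)-old)[130:210,290:360].mean(),np.abs(d["frame"].astype(int)-o2)[150:240,310:410].mean())
# bystanders vs the start pictures
import pickle
s0,t0=pickle.load(open("c0.pkl","rb"))
df=np.abs(d["frame"].astype(int)-t0["frame"]).max(2)
cv2.imwrite("pics/diff_t.png",np.clip(df*3,0,255).astype(np.uint8))
P=[(.5418,-.2262,z) for z in (.038,.054,.113,.129)]
crop(c,295,155,325,205,14,"pics/s16.png",proj(c,P))
crop(c,295,155,325,205,14,"pics/s16c.png")
a=cv2.imread("pics/s16.png");b=cv2.imread("pics/s16c.png")
crop(s0,295,155,325,205,14,"pics/s0c.png"); e=cv2.imread("pics/s0c.png")
cv2.imwrite("pics/s17.png",cv2.resize(np.hstack([a,b,e]),(756,420)))
```

```text
0.6863095238095238 1.7273333333333334
```

View pics/s17.png

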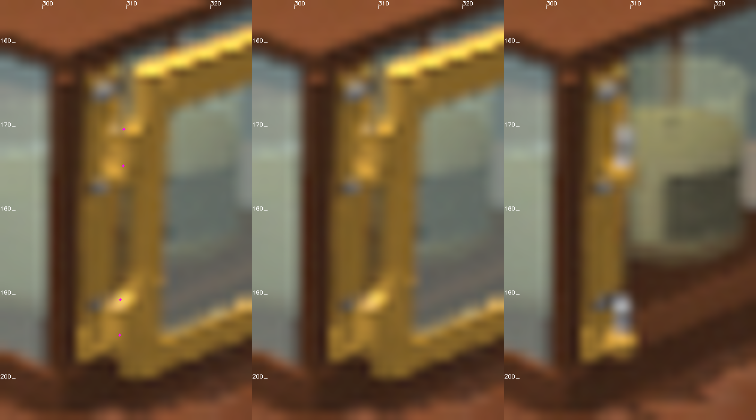

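View pics/diff_t.png

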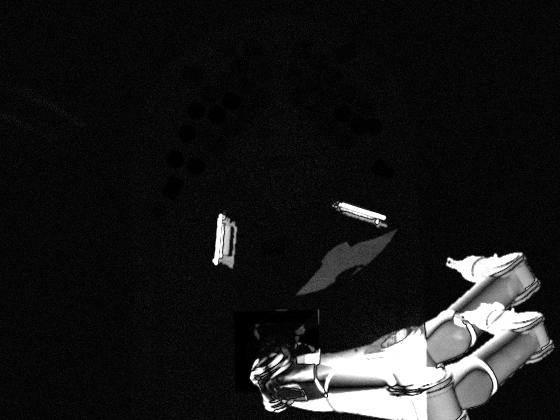

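Run:
```python
from look import *
d=r.capture("top"); 
def ang(f):
    f=f.astype(int); m=(f[...,0]>200)&(f[...,2]<140)&(f[...,1]>150); m[:150]=0;m[240:]=0;m[:,:342]=0;m[:,410:]=0
    v,u=np.nonzero(m); P=atz(d,np.c_[u,v],.151)[:,:2]; wv=np.linalg.svd(P-P.mean(0))[2][0]; return len(u),np.degrees(np.arctan2(-wv[0]*np.sign(wv[1]),abs(wv[1]))),P.mean(0)
print(ang(cv2.imread("pics/full_t15.png")[:,:,::-1])); print(ang(d["frame"]))
```

```text
(161, np.float64(-20.194699937750315), array([ 0.51016943, -0.31197059]))
(162, np.float64(-20.43362653850434), array([ 0.50990788, -0.31223806]))
```

```bash
cat > ang.py <<'E'
from look import *
def ridge(d,f,show=False):
    f=f.astype(float); out=[]
    for u in range(345,383):
        # predicted row of ridge
        v0=204.6+(u-345)*.317; vs=np.arange(int(v0)-4,int(v0)+6)
        w=np.clip(f[vs,u,0]+f[vs,u,1]-f[vs,u,2]*1.0-230,0,None); 
        k=np.argmax(w); sl=slice(max(0,k-2),k+3)
        out.append((u,(w[sl]*vs[sl]).sum()/w[sl].sum()))
    out=np.array(out); P=atz(d,out,.151)[:,:2]
    a=np.polyfit(P[:,1],P[:,0],1); res=P[:,0]-np.polyval(a,P[:,1]); 
    ok=abs(res)<.002; a=np.polyfit(P[ok,1],P[ok,0],1)
    if show: print(out.round(1).tolist())
    return np.degrees(np.arctan(-a[0])) , ok.sum(), np.polyval(a,-.35)
if __name__=="__main__":
    d=r.capture("top")
    print(ridge(d,cv2.imread("pics/full_t15.png")[:,:,::-1],True)); print(ridge(d,d["frame"]))
    # case top front edge angle, for comparison
    import pickle
    s0,t0=pickle.load(open("c0.pkl","rb"))
    g=cv2.cvtColor(t0["frame"],cv2.COLOR_RGB2GRAY).astype(float); g=cv2.GaussianBlur(g,(0,0),.8)
    for nm,f in (("front",lambda u:198+(u-335)*.307),("back",lambda u:167+(u-344)*.283)):
        o=[]
        for u in (range(345,385) if nm=="front" else range(348,370)):
            vs=np.arange(int(f(u))-5,int(f(u))+6); gr=np.abs(g[vs+1,u]-g[vs-1,u]); k=gr.argmax(); sl=slice(max(0,k-2),k+3); o.append((u,(gr[sl]*vs[sl]).sum()/gr[sl].sum()))
        P=atz(t0,o,.165)[:,:2]; a=np.polyfit(P[:,1],P[:,0],1); rs=P[:,0]-np.polyval(a,P[:,1]); ok=abs(rs)<.003; a=np.polyfit(P[ok,1],P[ok,0],1); print(nm,np.degrees(np.arctan(-a[0])),ok.sum(),rs.std())
E
python3 ang.py
```

```text
[[345.0, 205.1], [346.0, 205.5], [347.0, 205.6], [348.0, 206.1], [349.0, 206.4], [350.0, 206.6], [351.0, 207.0], [352.0, 207.4], [353.0, 207.6], [354.0, 207.9], [355.0, 208.3], [356.0, 208.5], [357.0, 208.9], [358.0, 209.3], [359.0, 209.5], [360.0, 209.8], [361.0, 210.3], [362.0, 210.5], [363.0, 210.8], [364.0, 211.2], [365.0, 211.5], [366.0, 211.7], [367.0, 212.2], [368.0, 212.4], [369.0, 212.6], [370.0, 213.1], [371.0, 213.5], [372.0, 213.7], [373.0, 214.1], [374.0, 214.4], [375.0, 214.6], [376.0, 215.1], [377.0, 215.4], [378.0, 215.6], [379.0, 216.0], [380.0, 216.3], [381.0, 216.6], [382.0, 217.0]]
(np.float64(-19.0804874675882), np.int64(38), np.float64(0.49782586822188946))
(np.float64(-19.09769786835915), np.int64(38), np.float64(0.4978172965357505))
front -19.358504154883377 40 0.00042078402899694157
back -23.940090165336034 9 0.005462971571752352
```

The door's top rail is parallel to the case's front edge, measured the same way in the top view: -19.1° against -19.4°. It isn't drifting, so I'm handing in.

```bash
python3 -c "
from bench import r
print(r.finish_job())"
```

```text
the job is handed in; nothing more can be done
None
```

The door is hung on both pins and shut against the rubber bumpers, and the job was handed in at about 20 s on the robot's clock. The hand-in gave no verdict.

**What I did**
- I gripped the door by its top rail, lifted it out of the stand and carried it in front of and above the plinth.
- I brought it to the pins from the front, standing open, and it went over both pins at the first try. Small sideways nudges met the pins both ways at about 2 to 3 N, so the knuckles were on.
- I lowered it until it rested on the shoulders, let go, and swung it shut slowly with closed fingers. The final push on the bumpers peaked near 10 N in all (about 7.8 N horizontally). Then I backed the arm well clear.

**What the last checks showed**
- **Height:** the hinge point came to 37.9 mm when it met the shoulders, against the 38 mm it should be. The side picture shows no bare pin steel below either knuckle.
- **Shut:** the door is parallel to the case's front edge within about 0.3°, and it held still to 0.02° over about half a second.
- **Bystanders:** before and after pictures from above differ only by the door, the arm and its shadow. I did not compare the two candles inside the case separately, as its top hides them from above; nothing reached inside.

**What disagreed**
- The case's yaw came out as -17.8° from its corners but -19.4° from its front edge alone. I judged "shut" by comparing the door with that edge, so this did not matter.
- The pins and the hung door sit up to about 1 pixel higher in the side picture than my fitted pose predicts, which is within the camera calibration. The contact height settled it.
- Contact force between door and case is not measured directly. The highest reading I printed at the wrist while it touched was about 10 N.

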